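Pack the pastel travel crate

TASK

Pack the travel crate: before any stick goes in, press the felt covers with the bare fingers to feel which compartments are empty, then lay each big pastel stick in an empty compartment of its own, down flush with the rim, without forcing a stick against a cover that does not give. Turn the brass keeper aside, slide the painted board from its rack fully down into the crate's slot, and turn the keeper back over it. Leave the bottle where it stands.

Things in the scene. Friction and masses are not known exactly. Their poses are not given: they have to be found in the camera images.
- crate: Fixed wooden crate. Origin: centre of its 164 (x) by 216 (y) mm block of six compartments, on the table; x towards the board slot, z up. Rim 45 mm high. Compartments 44 (x) by 96 (y) mm inside, centres x -52, 0, 52, y -52, 52 mm, walls 8 mm between, each closed by a sprung grey felt cover. Two of them already hold a pastel under the cover; nothing shows which. The slot is at x 82 to 95 mm.
- slot (a point): Centre of the floor of the crate's board slot, 5 mm above the table (crate frame x 88.5, y 0). The slot is 13 mm (x) by 158 mm (y), open upward, its walls 45 mm high above the table.
- keeper (a joint): Brass bar on a vertical post at the slot's -y end. 0 = closed, long arm along crate +y over the slot's end; grows clockwise seen from above to 1.57 = open, long arm along crate +x, slot clear. Starts at 0 to 0.35, stays where left (0.05 N m friction). Bar 14 mm wide, 12 high (84 to 96 mm above the table), reaching 50 mm from the post one way (long arm), 22 mm the other.
- keeper_grip (a point): Middle of the keeper's height on its turning axis, 90 mm above the table (crate frame x 88.5, y -100): pinch the bar across its width here and turn. Axes as the bar: y along its long arm.
- rack: Dark wooden ledge, fixed, 60 by 180 mm, that holds the board upright at the start in a 14 mm wide groove along its y; walls 33 mm high above the table, groove floor 8 mm.
- board: Small painted board (landscape on both faces), 9 mm thick (its x), 150 mm long (y), 75 mm high (z), 120 g. Origin: centre of its lower edge. Stands in the rack at the start. Either face may point either way in the slot; home in the slot its origin is 5 mm and its top 80 mm above the table.
- stick_blue: Big blue pastel stick, a block 84 mm long (its x) by 34 by 34 mm, 120 to 190 g, lying on the table. Origin: its centre. May be absent. Home in a compartment (long side along the crate's y) its centre is 28 mm and its top 45 mm above the table, flush with the rim.
- stick_green: Big green pastel stick, a block 84 mm long (its x) by 34 by 34 mm, 120 to 190 g, lying on the table. Origin: its centre. May be absent. Home in a compartment (long side along the crate's y) its centre is 28 mm and its top 45 mm above the table, flush with the rim.
- stick_rose: Big rose pastel stick, a block 84 mm long (its x) by 34 by 34 mm, 120 to 190 g, lying on the table. Origin: its centre. May be absent. Home in a compartment (long side along the crate's y) its centre is 28 mm and its top 45 mm above the table, flush with the rim.
- stick_ochre: Big ochre pastel stick, a block 84 mm long (its x) by 34 by 34 mm, 120 to 190 g, lying on the table. Origin: its centre. May be absent. Home in a compartment (long side along the crate's y) its centre is 28 mm and its top 45 mm above the table, flush with the rim.
- cover1: Grey cover, 43 by 95 mm, of the compartment centred at crate x -52, y -52 mm. Origin: centre of its top face, 43 mm above the table at rest. Over an empty compartment it sinks under less than 1.5 N, up to 32 mm, and springs back; a stick's own weight keeps it down. Over a full one it gives only about 1 mm.
- cover2: Grey cover, 43 by 95 mm, of the compartment centred at crate x -52, y 52 mm. Origin: centre of its top face, 43 mm above the table at rest. Over an empty compartment it sinks under less than 1.5 N, up to 32 mm, and springs back; a stick's own weight keeps it down. Over a full one it gives only about 1 mm.
- cover3: Grey cover, 43 by 95 mm, of the compartment centred at crate x 0, y -52 mm. Origin: centre of its top face, 43 mm above the table at rest. Over an empty compartment it sinks under less than 1.5 N, up to 32 mm, and springs back; a stick's own weight keeps it down. Over a full one it gives only about 1 mm.
- cover4: Grey cover, 43 by 95 mm, of the compartment centred at crate x 0, y 52 mm. Origin: centre of its top face, 43 mm above the table at rest. Over an empty compartment it sinks under less than 1.5 N, up to 32 mm, and springs back; a stick's own weight keeps it down. Over a full one it gives only about 1 mm.
- cover5: Grey cover, 43 by 95 mm, of the compartment centred at crate x 52, y -52 mm. Origin: centre of its top face, 43 mm above the table at rest. Over an empty compartment it sinks under less than 1.5 N, up to 32 mm, and springs back; a stick's own weight keeps it down. Over a full one it gives only about 1 mm.
- cover6: Grey cover, 43 by 95 mm, of the compartment centred at crate x 52, y 52 mm. Origin: centre of its top face, 43 mm above the table at rest. Over an empty compartment it sinks under less than 1.5 N, up to 32 mm, and springs back; a stick's own weight keeps it down. Over a full one it gives only about 1 mm.
- fixative: Bystander: bottle, 50 mm across, 130 mm high. Origin: centre of its base.
Not all that is in view belongs to the job. What is shaped like the board but orange is not meant.

How it is judged (in metres and radians):
On the way:
1. with no stick over the crate yet, the bare fingers have pressed the cover of an empty compartment at least 8 mm down (((z of cover1 in the frame of crate below 0.035 m and contact force between the fingers and cover1 above 0.05 N) or (z of cover2 in the frame of crate below 0.035 m and contact force between the fingers and cover2 above 0.05 N) or (z of cover3 in the frame of crate below 0.035 m and contact force between the fingers and cover3 above 0.05 N) or (z of cover4 in the frame of crate below 0.035 m and contact force between the fingers and cover4 above 0.05 N) or (z of cover5 in the frame of crate below 0.035 m and contact force between the fingers and cover5 above 0.05 N) or (z of cover6 in the frame of crate below 0.035 m and contact force between the fingers and cover6 above 0.05 N)) and horizontal distance between each of stick_blue, stick_green, stick_rose, stick_ochre and crate above 0.12 m), for 0.05 s.
At the end, for the whole second after the job is handed in: Each stick present lies in a compartment, centre 20 to 34 mm above the crate base; board in the slot, lower edge under 12 mm up, within 9 mm of the slot middle, upright to 0.15 rad, along the slot to 0.12 rad; keeper within 0.2 rad of closed; board at rest (z of stick_blue in the frame of crate between 0.02 and 0.034 m and x of stick_blue in the frame of crate between -0.085 and 0.085 m and y of stick_blue in the frame of crate between -0.11 and 0.11 m and z of stick_green in the frame of crate between 0.02 and 0.034 m and x of stick_green in the frame of crate between -0.085 and 0.085 m and y of stick_green in the frame of crate between -0.11 and 0.11 m and z of stick_rose in the frame of crate between 0.02 and 0.034 m and x of stick_rose in the frame of crate between -0.085 and 0.085 m and y of stick_rose in the frame of crate between -0.11 and 0.11 m and z of stick_ochre in the frame of crate between 0.02 and 0.034 m and x of stick_ochre in the frame of crate between -0.085 and 0.085 m and y of stick_ochre in the frame of crate between -0.11 and 0.11 m and z of board in the frame of crate below 0.012 m and horizontal distance between board and slot below 0.009 m and angle between board's own z axis and vertical below 0.15 rad and angle between the y axis of board and the y axis of crate, either way round below 0.12 rad and linear speed of board below 0.02 m/s and value of joint keeper below 0.2 rad); the robot touches nothing.
It fails at once if a stick is forced (over 10 N) against a cover that has not given way (stick centre still over 52 mm above the crate base) ((contact force between stick_blue and cover1 above 10 N and z of stick_blue in the frame of crate above 0.052 m) or (contact force between stick_blue and cover2 above 10 N and z of stick_blue in the frame of crate above 0.052 m) or (contact force between stick_blue and cover3 above 10 N and z of stick_blue in the frame of crate above 0.052 m) or (contact force between stick_blue and cover4 above 10 N and z of stick_blue in the frame of crate above 0.052 m) or (contact force between stick_blue and cover5 above 10 N and z of stick_blue in the frame of crate above 0.052 m) or (contact force between stick_blue and cover6 above 10 N and z of stick_blue in the frame of crate above 0.052 m) or (contact force between stick_green and cover1 above 10 N and z of stick_green in the frame of crate above 0.052 m) or (contact force between stick_green and cover2 above 10 N and z of stick_green in the frame of crate above 0.052 m) or (contact force between stick_green and cover3 above 10 N and z of stick_green in the frame of crate above 0.052 m) or (contact force between stick_green and cover4 above 10 N and z of stick_green in the frame of crate above 0.052 m) or (contact force between stick_green and cover5 above 10 N and z of stick_green in the frame of crate above 0.052 m) or (contact force between stick_green and cover6 above 10 N and z of stick_green in the frame of crate above 0.052 m) or (contact force between stick_rose and cover1 above 10 N and z of stick_rose in the frame of crate above 0.052 m) or (contact force between stick_rose and cover2 above 10 N and z of stick_rose in the frame of crate above 0.052 m) or (contact force between stick_rose and cover3 above 10 N and z of stick_rose in the frame of crate above 0.052 m) or (contact force between stick_rose and cover4 above 10 N and z of stick_rose in the frame of crate above 0.052 m) or (contact force between stick_rose and cover5 above 10 N and z of stick_rose in the frame of crate above 0.052 m) or (contact force between stick_rose and cover6 above 10 N and z of stick_rose in the frame of crate above 0.052 m) or (contact force between stick_ochre and cover1 above 10 N and z of stick_ochre in the frame of crate above 0.052 m) or (contact force between stick_ochre and cover2 above 10 N and z of stick_ochre in the frame of crate above 0.052 m) or (contact force between stick_ochre and cover3 above 10 N and z of stick_ochre in the frame of crate above 0.052 m) or (contact force between stick_ochre and cover4 above 10 N and z of stick_ochre in the frame of crate above 0.052 m) or (contact force between stick_ochre and cover5 above 10 N and z of stick_ochre in the frame of crate above 0.052 m) or (contact force between stick_ochre and cover6 above 10 N and z of stick_ochre in the frame of crate above 0.052 m)).
It fails at once if the bottle is shifted by more than 40 mm (distance of fixative from where it was at the start of the episode above 0.04 m).
Of stick_blue, stick_green, stick_rose, stick_ochre only 3 to 4 are there at a start; the rules pass over those that are not, and their reading is None.
Of stored1, stored2, stored3, stored4, stored5, stored6 only 2 to 2 are there at a start; the rules pass over those that are not, and their reading is None.
At some moment in a run one of stick_blue, stick_green, stick_rose, stick_ochre may be knocked a few centimetres aside while the robot is not near it.
It also fails if it takes over 210 s, if anything falls off the work surface, if the arm or the gripper's body presses on something with over 40 N, if the wrist force passes 120 N, or if a joint passes its speed limit or range.

ROBOT

A 7-joint arm with a two-finger parallel gripper is mounted at the origin on the work surface. World frame = base frame: x ahead of the robot, y to its left, z up, the work surface at z = 0. Lengths are in mm, angles in rad, forces in N, time in s.
With the tool pointing down it reaches from about 425 to 950 mm from the base axis. Payload 4.7 kg.
Tool frame: the origin (TCP) lies midway between the tips of the shut fingers; the grasp point (between the pads) lies 19 mm behind it (r.hold_point_z is the distance from the TCP to the grasp point, in mm); z points along the fingers, x is the direction in which the jaws open and shut, and the axes are right-handed (so a half turn about z gives the same grasp; the last joint's range is limited). The gripper opens to 87 mm and grips with 3 to 60 N. Pads are 19 mm wide; open, the fingers measure 117 mm over their backs; the gripper's body (75 mm by 190 mm) begins 51 mm behind the grasp point.
Start: joints at [-1.205, 0.469, -0.049, 1.532, 0.024, 1.141, -0.082], TCP at [259.583, 623.11, 222.573] pointing down, gripper open.
Joint ranges: [-2.59, 2.59], [-0.33, 1.99], [-1.39, 1.29], [0.1, 2.45], [-1.04, 4.18], [0.21, 1.99], [-2.66, 2.66]. Speed limits (rad/s): [2.57, 2.57, 3.14, 3.14, 3.14, 3.14, 3.14].

INTERFACE

Orientations are given as [roll, pitch, yaw] about the fixed x, y, z axes, in that order (R = Rz(yaw) Ry(pitch) Rx(roll)).
In Python, from cell import r gives the robot as it stands. The module is installed in compiled form; this text tells all that it offers.
- The arm moves only by the tool carry_out, never from a script. Its argument "commands" is a list of rows, each a list of 3 entries, a list of its own where there are three numbers: the shift along the tool's x, y, z in m, then the turn, a rotation vector about the tool's x, y, z in rad, then the opening in per cent of the stroke, from 0 (shut) to 100 (fully open). A call has 1 to 10 rows; each row is the pose to reach, as a shift and turn from the pose measured when the call began, along the tool's axes at that moment; what a row does not reach only later rows make up. A row lasts 1/12 s, in which the tool goes at most 41.7 mm and 7.16 degrees, less where a joint would pass 70% of its speed; a pose out of reach is approached as far as the arm can. A call with a gripper value outside its range is refused whole. The fingers move at their own pace and stop on an object; "squeeze" is the grip in N (left out, the last holds). Time passes only in rows, so rows that repeat a pose let the fingers close. It gives the time, the measured TCP pose, the force and the opening at its end, in the units of the state.
- r.read_state(): the state, without advancing time (a new reading comes with each control period).
- r.snapshot(name): name is "scene" or "top" or "wrist"; returns the picture (480x640x3 uint8, red, green, blue); there is no depth.
- r.camera_info(name): a dict with "fx", "fy", "cx", "cy" (pixels), "rvec" (rotation vector, rad) and "tvec" (3), from world to camera coordinates, as OpenCV has them; the wrist camera has in their place "hand_eye" (4x4, takes a point from camera to tool coordinates, whose origin is the TCP and whose axes are the tool frame's). Camera axes: x right, y down, z forward; pixel columns grow to the right and rows downward; lengths in mm; the calibration is good to about 2 mm. A picture is of the moment at which its call begins: read the wrist's pose just before it. camera_info takes no time and is no camera call.
- r.sign_off(): hands the job in, once; it reports no verdict.
The state is a dict: "time": time; "joints": joint angles; "qd": joint speeds; "joint_efforts": joint torques, N m; "tcp_pos": TCP position; "eef_rot": TCP orientation; "contact_force": force on the tool from outside, world axes, zero at the start; "ft_torque": the same for the moment, N m; "finger_gap": finger opening in mm.
Only numpy, scipy, OpenCV 4.12 (cv2) and the standard library are available. Lean on these libraries where they do the work, as an engineer would, in place of code of your own. Each camera call takes 0.05 s, during which the arm holds its last target.

## Working session

There is one attempt and no reset: what is moved stays moved. The work goes in short steps, Python scripts to look and compute and a tool call to move; the robot and the scene stay as the last step left them, time stands still between calls to the robot, and variables do not carry over. Pictures are saved under pics/ and viewed, and the job is handed in when it is done.

Besides the shell and the picture viewer there is one more tool, called after "Request:" by a JSON object that holds its "fn" and its "kwargs". carry_out: Moves the arm, as the interface text tells. Its arguments: {"type":"object","properties":{"commands":{"type":"array","items":{"type":"array"}},"squeeze":{"type":"number"}},"required":["commands"]}

```bash
mkdir -p pics; ls; cat > h.py <<'E'
import numpy as np, cv2
from scipy.spatial.transform import Rotation as R
from cell import r
def save(n,im): cv2.imwrite('pics/'+n+'.png',im[:,:,::-1])
def cam(name,st=None):
    c=r.camera_info(name)
    K=np.array([[c['fx'],0,c['cx']],[0,c['fy'],c['cy']],[0,0,1]])
    if 'hand_eye' in c:
        st=st or r.read_state()
        T=np.eye(4);T[:3,:3]=R.from_euler('xyz',st['eef_rot']).as_matrix();T[:3,3]=st['tcp_pos']
        W=T@np.array(c['hand_eye']); return K,W[:3,:3],W[:3,3]
    Rm=R.from_rotvec(np.ravel(c['rvec'])).as_matrix();t=np.ravel(c['tvec'])
    return K,Rm.T,-Rm.T@t
def ray(C,uv,z):
    K,Rw,o=C; uv=np.atleast_2d(uv).astype(float)
    d=(Rw@np.linalg.inv(K)@np.c_[uv,np.ones(len(uv))].T).T
    s=(z-o[2])/d[:,2]; return o+d*s[:,None]
def proj(C,P):
    K,Rw,o=C; P=np.atleast_2d(P); p=(K@(Rw.T@(P-o).T)).T; return p[:,:2]/p[:,2:]
E
python3 - <<'E'
from h import *
s=r.read_state(); print(s)
for n in ['scene','top','wrist']:
    save(n+'0',r.snapshot(n)); K,Rw,o=cam(n,s); print(n,K[0,0],K[1,1],K[:2,2],o,Rw[:,2])
print(r.camera_info('wrist')['hand_eye'], r.hold_point_z)
E
```

```text
pics
{'time': 0.0, 'joints': array([-1.20485838,  0.46945342, -0.04858021,  1.53373297,  0.02409647,
        1.14095825, -0.08229095]), 'qd': array([-0.00177527, -0.00096989,  0.00114306,  0.0005072 ,  0.00073997,
       -0.00113907,  0.00049426]), 'joint_efforts': array([-1.09967971e-04, -5.07985175e+01, -8.08145106e-02, -2.36151320e+01,
       -6.14123116e-02,  3.80934519e-02,  1.80894976e-04]), 'tcp_pos': array([259.40831007, 622.50296617, 221.47476338]), 'eef_rot': array([3.14151728e+00, 1.96509662e-03, 1.17598522e+00]), 'contact_force': array([-0.58691254,  0.17030201,  0.2435996 ]), 'ft_torque': array([-0.0487187 , -0.03188303,  0.01590063]), 'finger_gap': 86.83077699123194}
scene 555.278841333704 555.278841333704 [318.47094065 235.76634569] [1118.99194827 -737.0250037  1049.25102709] [-0.35671373  0.59570093 -0.71964972]
top 444.6325665789759 444.6325665789759 [320.73440695 241.28234232] [546.79357338  56.19256608 968.62863566] [ 0.08225031  0.0174076  -0.99645966]
wrist 354.228935958106 354.228935958106 [322.25984654 238.40465887] [195.45381399 650.9687227  384.05051929] [ 0.23489192 -0.10017306 -0.96684598]
[[ 9.99999975e-01 -4.11891470e-05 -2.19341261e-04  1.35732102e+00]
 [ 9.58175765e-05  9.66867540e-01  2.55278576e-01 -6.99710669e+01]
 [ 2.01559239e-04 -2.55278591e-01  9.66867520e-01 -1.62584011e+02]
 [ 0.00000000e+00  0.00000000e+00  0.00000000e+00  1.00000000e+00]] 18.700000000000003
```

View pics/scene0.png

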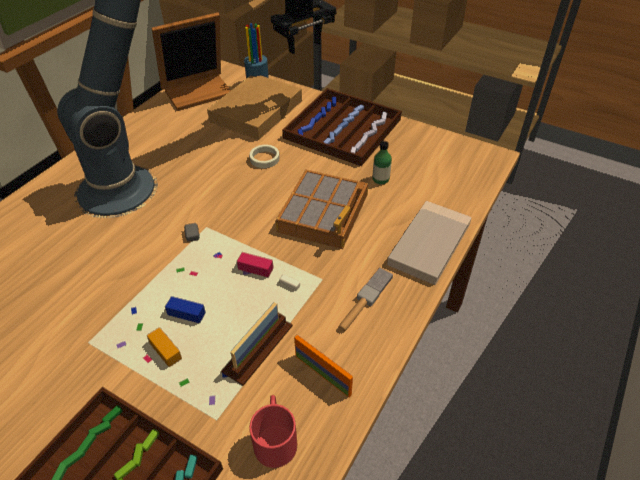

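View pics/top0.png

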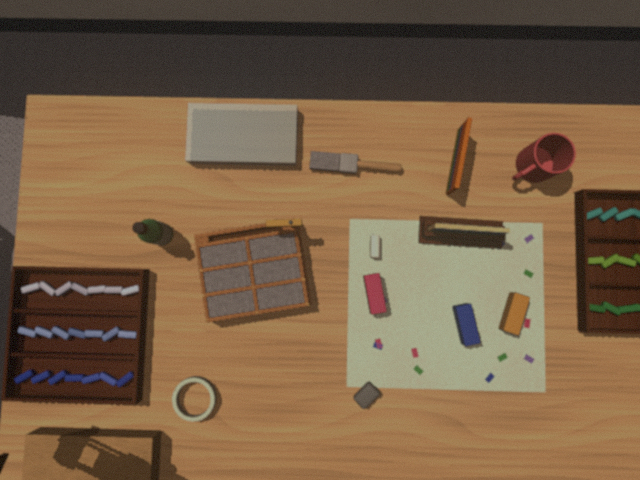

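View pics/wrist0.png

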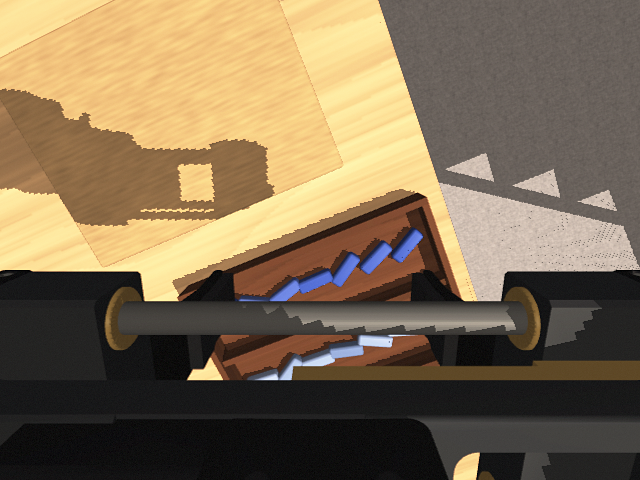

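Candidates (scene image):
- **Board:** the landscape board in the dark rack at (255,340). The look-alike is the orange board at (323,365), which I reject.
- **Sticks:** rose (255,265), blue (185,309) and ochre (163,346). I reject the white eraser (289,283), grey block (192,232), paper scraps and tray pastels. No green stick is visible.
- **Bottle:** (382,165).

Next I'll take close crops and measure.

```bash
python3 - <<'E'
from h import *
t=cv2.imread('pics/top0.png')
a=cv2.resize(t[205:330,185:320],None,fx=4.4,fy=4.4,interpolation=cv2.INTER_CUBIC);cv2.imwrite('pics/cropA.png',a)
b=cv2.resize(t[205:400,340:550],None,fx=3,fy=3,interpolation=cv2.INTER_CUBIC);cv2.imwrite('pics/cropB.png',b)
C=cam('top');S=cam('scene')
s=cv2.imread('pics/scene0.png')
def sticks(im,roi,C):
    hsv=cv2.cvtColor(im,cv2.COLOR_BGR2HSV)
    x0,y0,x1,y1=roi
    for n,lo,hi in [('rose',(165,150,60),(179,255,255)),('blue',(110,150,50),(130,255,255)),('ochre',(10,200,120),(22,255,255)),('green',(40,100,60),(80,255,255))]:
        m=cv2.inRange(hsv,lo,hi);k=np.zeros_like(m);k[y0:y1,x0:x1]=m[y0:y1,x0:x1]
        cs,_=cv2.findContours(k,0,2)
        for c in cs:
            if cv2.contourArea(c)<150: continue
            (u,v),wh,ang=cv2.minAreaRect(c)
            box=cv2.boxPoints(cv2.minAreaRect(c)); P=ray(C,box,34)
            print(n,(round(u),round(v)),'c@34',P.mean(0).round(1)[:2],'sides',[np.linalg.norm(P[i]-P[i-1]).round(1) for i in range(4)],'dirs',[(np.degrees(np.arctan2(*(P[i]-P[i-1])[[1,0]]))%180).round(1) for i in (1,2)])
sticks(t,(350,225,545,390),C)
print('ring/robot check',proj(C,[[0,0,0],[500,0,0],[500,100,0]]))
E
```

```text
ring/robot check [[348.89045203 544.11305689]
 [353.17844692 300.50532486]
 [306.92415211 299.36423484]]
```

View pics/cropA.png

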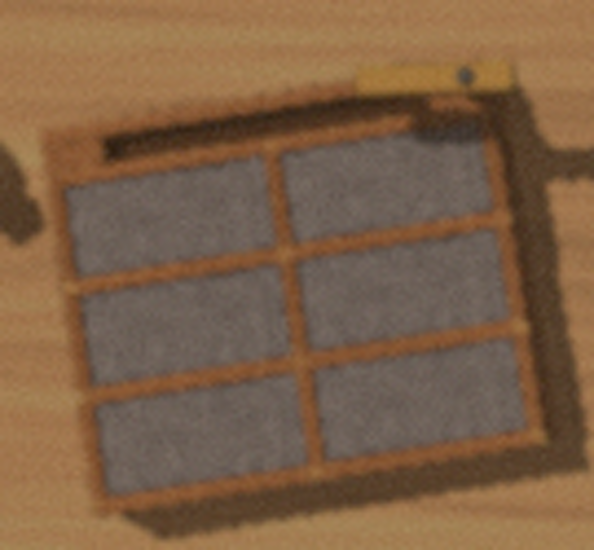

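View pics/cropB.png

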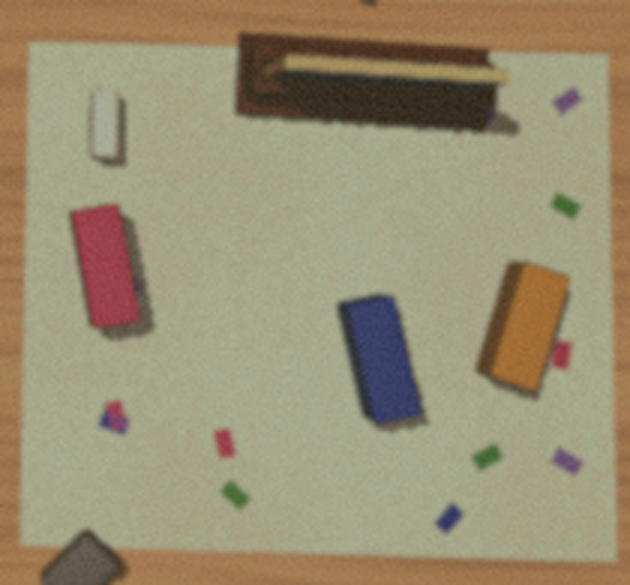

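```bash
cat > meas.py <<'E'
from h import *
def blobs(im,lo,hi,roi,amin=100,erode=0):
    hsv=cv2.cvtColor(im,cv2.COLOR_RGB2HSV); m=cv2.inRange(hsv,lo,hi)
    k=np.zeros_like(m);x0,y0,x1,y1=roi;k[y0:y1,x0:x1]=m[y0:y1,x0:x1]
    k=cv2.morphologyEx(k,cv2.MORPH_OPEN,np.ones((3,3),np.uint8))
    if erode: k=cv2.erode(k,np.ones((erode,erode),np.uint8))
    cs,_=cv2.findContours(k,0,2)
    return [c for c in cs if cv2.contourArea(c)>amin],k
def rectinfo(c,C,z):
    P=ray(C,c.reshape(-1,2),z)[:,:2].astype(np.float32)
    (x,y),(w,h),a=cv2.minAreaRect(P)
    if w<h: w,h=h,w;a+=90
    return np.round([x,y,w,h,(a)%180],1)
E
python3 - <<'E'
from meas import *
im=cv2.imread('pics/top0.png')[:,:,::-1].copy();hsv=cv2.cvtColor(im,cv2.COLOR_RGB2HSV)
for n,(u,v) in dict(rose=(375,294),blue=(468,325),ochre=(516,313),cover=(225,305),paper=(430,290),wood=(300,350),keeper=(283,224),board=(470,230)).items(): print(n,hsv[v,u])
C=cam('top')
for n,lo,hi in [('rose',(165,110,60),(179,255,255)),('blue',(108,90,40),(130,255,255)),('ochre',(8,150,120),(22,255,255)),('green',(40,100,50),(85,255,255))]:
    for c in blobs(im,lo,hi,(350,235,545,390))[0]: print(n,cv2.minAreaRect(c)[0],rectinfo(c,C,34),cv2.contourArea(c))
cs,k=blobs(im,(0,0,50),(179,65,140),(190,225,315,325),200)
for c in cs: print('cover',cv2.minAreaRect(c)[0],rectinfo(c,C,43),cv2.contourArea(c))
E
```

```text
rose [177 146 157]
blue [114 115 104]
ochre [ 15 169 161]
cover [ 11  49 105]
paper [ 30  46 168]
wood [ 15 136 150]
keeper [ 17 169 155]
board [22 77 96]
rose (375.013427734375, 293.4093933105469) [517.6 -43.2  80.   32.4  10.9] 533.0
blue (467.25262451171875, 324.2193603515625) [ 458.8 -234.3   80.6   31.5   13.6] 537.0
ochre (516.0458984375, 313.5138244628906) [ 483.3 -334.8   80.6   32.7  162.8] 562.0
cover (230.2059326171875, 303.28704833984375) [490.  256.8  92.9  40.3 100.8] 806.5
cover (279.7162170410156, 295.29730224609375) [509.1 154.6  92.6  40.3 100.8] 804.5
cover (226.743896484375, 278.4122619628906) [541.3 266.1  92.6  40.5 100.5] 797.0
cover (275.9081726074219, 270.4338073730469) [560.3 164.1  92.7  40.3 100.5] 798.0
cover (223.07083129882812, 253.85340881347656) [592.3 275.9  92.9  40.2 100.5] 782.0
cover (272.1661682128906, 245.91342163085938) [611.2 173.7  93.   40.6 100.4] 759.0
```

```bash
python3 - <<'E'
from meas import *
im=cv2.imread('pics/scene0.png')
S=cam('scene');C=cam('top')
print('bottle base',ray(S,[[381,182]],0),'cap',ray(C,[[140,228]],130),ray(S,[[384,145]],130))
cr=np.array([550.7,215.2]);a=np.radians(10.55)
M=np.array([[np.cos(a),-np.sin(a)],[np.sin(a),np.cos(a)]])
def w(x,y,z): return np.r_[cr+M@[x,y],z]
b=ray(S,[[381,182]],0)[0,:2];print('bottle in crate',M.T@(b-cr))
print(cv2.resize(im,(1,1)))
cv2.imwrite('pics/cropC.png',cv2.resize(im[285:405,205:365],None,fx=5,fy=5,interpolation=cv2.INTER_CUBIC)[:600,:800])
# check project crate
o=im.copy()
for x,y,z in [(-82,-108,45),(-82,108,45),(82,-108,45),(82,108,45),(88.5,-79,45),(88.5,79,45),(88.5,-100,96),(88.5,-50,96)]:
    p=proj(S,w(x,y,z))[0]; cv2.circle(o,tuple(int(v*8) for v in p),12,(0,0,255),-1,cv2.LINE_AA,3); print((x,y,z),p.round(1),proj(C,w(x,y,z))[0].round(1))
cv2.imwrite('pics/cropD.png',cv2.resize(o[160:250,265:385],None,fx=6,fy=6,interpolation=cv2.INTER_CUBIC))
E
```

```text
bottle base [[645.35573179 408.70725318   0.        ]] cap [[633.71123693 416.53669692 130.        ]] [[642.91627695 410.14848923 130.        ]]
bottle in crate [128.48554599 172.90526037]
[[[19 47 75]]]
(-82, -108, 45) [274.9 217.5] [308.7 305.4]
(-82, 108, 45) [304.7 167.8] [205.3 322.2]
(82, -108, 45) [334.7 232.7] [296.3 227.4]
(82, 108, 45) [359.8 180.3] [194.5 243.9]
(88.5, -79, 45) [340.7 225.7] [282.2 226.5]
(88.5, 79, 45) [358.9 187.3] [207.7 238.7]
(88.5, -100, 96) [338.5 216.7] [290.  221.9]
(88.5, -50, 96) [344.8 203.8] [265.1 225.9]
```

View pics/cropC.png

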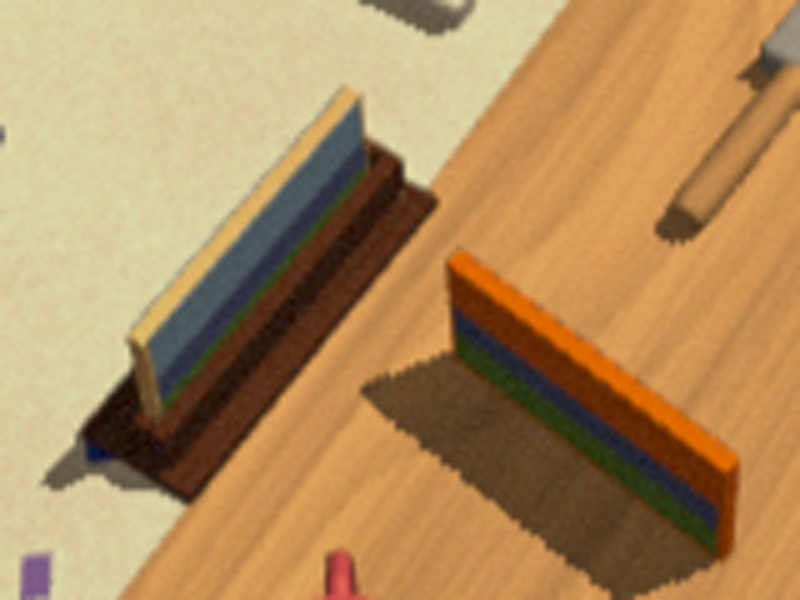

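View pics/cropD.png

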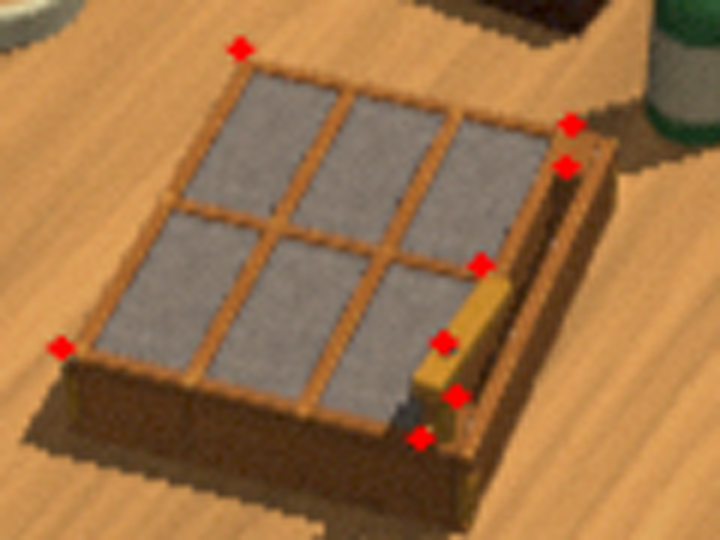

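```bash
cat >> h.py <<'E'
CR=np.array([550.7,215.2]);CA=10.55
def cw(x,y):
    a=np.radians(CA); return CR+np.array([[np.cos(a),-np.sin(a)],[np.sin(a),np.cos(a)]])@[x,y]
def go(x,y,z,yaw):
    s=r.read_state()
    Rt=R.from_euler('xyz',s['eef_rot']); Rg=R.from_euler('xyz',[np.pi,0,np.radians(yaw)])
    d=Rt.inv().apply(np.array([x,y,z])-s['tcp_pos'])/1000
    tv=(Rt.inv()*Rg).as_rotvec()
    n=max(np.linalg.norm(d)/.0417,np.degrees(np.linalg.norm(tv))/7.16)
    print('t%.1f'%s['time'],'at',s['tcp_pos'].round(1),s['eef_rot'].round(3),'F',s['contact_force'].round(1),'gap %.1f'%s['finger_gap'])
    print('-> shift',d.round(4).tolist(),'turn',tv.round(4).tolist(),'rows %.1f'%n)
E
python3 -c "
from h import *
go(*cw(0,-80),220,10.55)"
```

```text
t0.1 at [259.4 622.7 221.7] [3.142e+00 2.000e-03 1.176e+00] F [-0.3  0.1  0.6] gap 86.8
-> shift [-0.3311, 0.4694, 0.0022] turn [0.0008, 0.0014, 0.992] rows 13.8
```

Request:
{"fn": "carry_out", "kwargs": {"commands": [[[-0.331,0.469,0],[0,0,0.992],0],[[-0.331,0.469,0],[0,0,0.992],0],[[-0.331,0.469,0],[0,0,0.992],0],[[-0.331,0.469,0],[0,0,0.992],0],[[-0.331,0.469,0],[0,0,0.992],0],[[-0.331,0.469,0],[0,0,0.992],0],[[-0.331,0.469,0],[0,0,0.992],0],[[-0.331,0.469,0],[0,0,0.992],0],[[-0.331,0.469,0],[0,0,0.992],0],[[-0.331,0.469,0],[0,0,0.992],0]]}}

```text
time: 0.98
tcp_pos: [481.7, 268.4, 222.3]
eef_rot: [3.14, 0.001, 0.184]
contact_force: [0.8, -0.2, -0.7]
finger_gap: 28.1
```

```bash
python3 -c "
from h import *
go(*cw(0,-80),220,10.55)"
```

```text
t1.0 at [481.7 268.4 222.3] [3.14e+00 1.00e-03 1.84e-01] F [ 0.8 -0.2 -0.7] gap 28.1
-> shift [0.0581, 0.1449, 0.0025] turn [0.0012, 0.0009, 0.0] rows 3.7
```

Request:
{"fn": "carry_out", "kwargs": {"commands": [[[0.058,0.145,0],[0,0,0],0],[[0.058,0.145,0],[0,0,0],0],[[0.058,0.145,0],[0,0,0],0],[[0.058,0.145,0],[0,0,0],0],[[0.058,0.145,0],[0,0,0],0],[[0.058,0.145,0],[0,0,0],0],[[0.058,0.145,0],[0,0,0],0]]}}

```text
time: 1.57
tcp_pos: [564.7, 137.2, 222.1]
eef_rot: [3.141, 0.002, 0.185]
contact_force: [-0.3, 0.4, -0.4]
finger_gap: 0.5
```

```bash
cat > wristcrate.py <<'E'
from meas import *
import sys
s=r.read_state();im=r.snapshot('wrist');save(sys.argv[1],im)
W=cam('wrist',s);print(s['tcp_pos'],s['eef_rot'])
cs,k=blobs(im,(0,0,50),(179,65,220),(0,0,640,480),1500)
for c in cs: print('cover',np.round(cv2.minAreaRect(c)[0]),rectinfo(c,W,43),cv2.contourArea(c))
E
python3 wristcrate.py w1
```

```text
[564.70955931 137.22822299 222.07504426] [3.14108410e+00 1.84582601e-03 1.84665512e-01]
cover [528. 448.] [854.1 -90.9 264.5  88.6  10.7] 7136.0
cover [150. 326.] [403.7 -12.7 321.4  92.4  10.7] 15879.0
cover [492. 324.] [764.2  58.9 314.5 104.    7.1] 14288.0
cover [379. 191.] [613.1 172.8  94.5  43.3 100.6] 4302.0
cover [324. 191.] [561.8 163.3  94.5  43.4 100.5] 4308.5
cover [270. 191.] [510.8 153.7  94.5  43.2 100.6] 4284.5
cover [384.  73.] [594.1 275.2  94.2  43.3 100.5] 5493.5
cover [325.  74.] [542.9 265.7  94.2  43.4 100.6] 5503.5
cover [266.  73.] [491.8 256.1  94.3  43.2 100.4] 5471.0
```

View pics/w1.png

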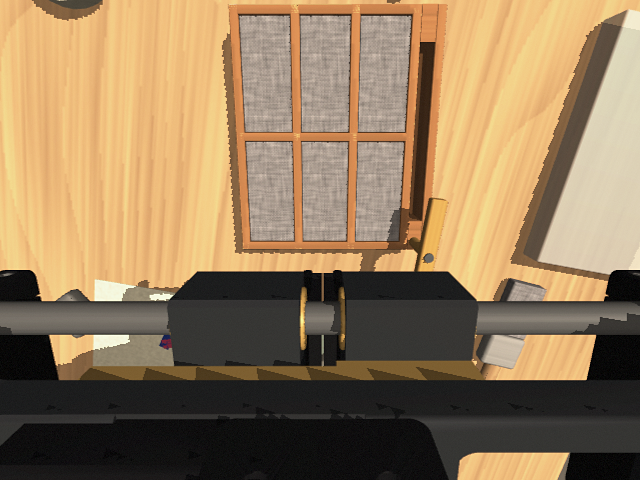

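```bash
sed -i 's/^CR=.*/CR=np.array([552.4,214.5]);CA=10.55/' h.py; python3 -c "
from h import *
go(*cw(0,52),52,10.55)
W=cam('wrist'); P=ray(W,[[429,258],[437,200],[429,200],[445,200]],96)[:,:2]
a=np.radians(CA);M=np.array([[np.cos(a),-np.sin(a)],[np.sin(a),np.cos(a)]])
print((P-CR)@M)"
```

```text
t1.6 at [564.4 138.1 222.1] [3.141e+00 2.000e-03 1.860e-01] F [0.3 0.5 0. ] gap 0.5
-> shift [0.0028, -0.1294, 0.17] turn [0.0004, 0.0019, 0.0023] rows 5.1
[[ 89.26443822 -99.78719189]
 [ 91.85971444 -49.92452984]
 [ 85.31388563 -49.94098903]
 [ 98.40488622 -49.90807231]]
```

Request:
{"fn": "carry_out", "kwargs": {"commands": [[[0.003,-0.129,0.1],[0,0.002,0.002],0],[[0.003,-0.129,0.168],[0,0.002,0.002],0],[[0.003,-0.129,0.168],[0,0.002,0.002],0],[[0.003,-0.129,0.168],[0,0.002,0.002],0],[[0.003,-0.129,0.168],[0,0.002,0.002],0],[[0.003,-0.129,0.17],[0,0.002,0.002],0],[[0.003,-0.129,0.174],[0,0.002,0.002],0],[[0.003,-0.129,0.178],[0,0.002,0.002],0],[[0.003,-0.129,0.182],[0,0.002,0.002],0],[[0.003,-0.129,0.182],[0,0.002,0.002],0]]}}

```text
time: 2.45
tcp_pos: [544.8, 264.7, 42.2]
eef_rot: [-3.141, -0.003, 0.183]
contact_force: [-0.2, 0.1, 0.7]
finger_gap: 0.6
```

Request:
{"fn": "carry_out", "kwargs": {"commands": [[[0,0,0.002],[0,0,0],0],[[0,0,0.004],[0,0,0],0],[[0,0,0.004],[0,0,0],0],[[0,0,0.004],[0,0,0],0]]}}

```text
time: 2.78
tcp_pos: [546.6, 263.9, 41.9]
eef_rot: [-3.14, -0.006, 0.18]
contact_force: [-4.9, -2.8, 15.9]
finger_gap: 0.5
```

Request:
{"fn": "carry_out", "kwargs": {"commands": [[[0,0,-0.015],[0,0.006,-0.003],0],[[0.049,-0.002,-0.015],[0,0.006,-0.003],0],[[0.049,-0.002,-0.015],[0,0.006,-0.003],0],[[0.049,-0.002,-0.015],[0,0.006,-0.003],0],[[0.049,-0.002,-0.006],[0,0.006,-0.003],0],[[0.049,-0.002,-0.002],[0,0.006,-0.003],0],[[0.049,-0.002,0.001],[0,0.006,-0.003],0],[[0.049,-0.002,0.004],[0,0.006,-0.003],0],[[0.049,-0.002,0.004],[0,0.006,-0.003],0],[[0.049,-0.002,0.004],[0,0.006,-0.003],0]]}}

```text
time: 3.62
tcp_pos: [593.8, 274.6, 37.9]
eef_rot: [-3.14, -0.011, 0.184]
contact_force: [-0.9, -0.6, 0.8]
finger_gap: 0.8
```

Request:
{"fn": "carry_out", "kwargs": {"commands": [[[0,0,0.004],[0,0.008,0],0],[[0,0,0.01],[0,0.008,0],0],[[0,0,0.01],[0,0.008,0],0],[[0,0,0.01],[0,0.008,0],0],[[0,0,0.01],[0,0.008,0],0],[[0,0,0.01],[0,0.008,0],0]]}}

```text
time: 4.12
tcp_pos: [593.8, 274.7, 27.9]
eef_rot: [-3.14, -0.019, 0.184]
contact_force: [-0.6, -0.3, 0.7]
finger_gap: 0.1
```

```bash
python3 -c "
from h import *
go(*cw(-52,52),54,10.55)
go(*cw(-52,52),38,10.55)"
```

```text
t4.1 at [593.8 274.7  27.9] [-3.14  -0.019  0.184] F [-0.6 -0.3  0.7] gap 0.1
-> shift [-0.1032, -0.0004, -0.0281] turn [-0.0019, -0.0192, -0.0005] rows 2.6
t4.1 at [593.8 274.7  27.9] [-3.14  -0.019  0.184] F [-0.6 -0.3  0.7] gap 0.1
-> shift [-0.1036, -0.0004, -0.0121] turn [-0.0019, -0.0192, -0.0005] rows 2.5
```

Cover 4 is full (16 N) and cover 6 is empty. Next is cover 2.

Request:
{"fn": "carry_out", "kwargs": {"commands": [[[0,0,-0.028],[0,-0.01,0],0],[[-0.103,0,-0.028],[0,-0.019,0],0],[[-0.103,0,-0.028],[0,-0.019,0],0],[[-0.103,0,-0.028],[0,-0.019,0],0],[[-0.103,0,-0.028],[0,-0.019,0],0],[[-0.103,0,-0.022],[0,-0.019,0],0],[[-0.103,0,-0.018],[0,-0.019,0],0],[[-0.103,0,-0.014],[0,-0.019,0],0],[[-0.103,0,-0.012],[0,-0.019,0],0],[[-0.103,0,-0.012],[0,-0.019,0],0]]}}

```text
time: 4.95
tcp_pos: [493.1, 255.7, 37.1]
eef_rot: [-3.14, 0.0, 0.183]
contact_force: [0.4, -0.9, 0.6]
finger_gap: 0.6
```

```bash
python3 -c "
from h import *
go(*cw(-52,-52),54,10.55)
go(*cw(-52,-52),38,10.55)"
```

```text
t5.0 at [493.1 255.7  37.1] [-3.14   0.     0.183] F [ 0.4 -0.9  0.6] gap 0.6
-> shift [-0.0011, 0.1033, -0.0171] turn [-0.0013, 0.0, -0.0011] rows 2.5
t5.0 at [493.1 255.7  37.1] [-3.14   0.     0.183] F [ 0.4 -0.9  0.6] gap 0.6
-> shift [-0.0011, 0.1033, -0.0011] turn [-0.0013, 0.0, -0.0011] rows 2.5
```

Cover 2 gives, so it is empty. Next is cover 1.

Request:
{"fn": "carry_out", "kwargs": {"commands": [[[0,0,-0.017],[0,0,0],0],[[-0.001,0.103,-0.017],[0,0,0],0],[[-0.001,0.103,-0.017],[0,0,0],0],[[-0.001,0.103,-0.017],[0,0,0],0],[[-0.001,0.103,-0.017],[0,0,0],0],[[-0.001,0.103,-0.011],[0,0,0],0],[[-0.001,0.103,-0.007],[0,0,0],0],[[-0.001,0.103,-0.003],[0,0,0],0],[[-0.001,0.103,-0.001],[0,0,0],0],[[-0.001,0.103,-0.001],[0,0,0],0]]}}

```text
time: 5.78
tcp_pos: [510.9, 155.5, 41.7]
eef_rot: [-3.138, 0.001, 0.185]
contact_force: [-11.2, -4.5, 39.1]
finger_gap: 0.5
```

```bash
python3 -c "
from h import *
go(*cw(0,-52),54,10.55)
go(*cw(0,-52),38,10.55)"
```

```text
t5.8 at [510.9 155.5  41.7] [-3.138e+00  1.000e-03  1.850e-01] F [-11.2  -4.5  39.1] gap 0.5
-> shift [0.0516, 0.0016, -0.0124] turn [-0.0032, 0.0014, 0.0009] rows 1.3
t5.8 at [510.9 155.5  41.7] [-3.138e+00  1.000e-03  1.850e-01] F [-11.2  -4.5  39.1] gap 0.5
-> shift [0.0516, 0.0016, 0.0036] turn [-0.0032, 0.0014, 0.0009] rows 1.2
```

```bash
python3 -c "
from h import *
go(*cw(88.8,-100),130,7.4)
go(*cw(88.8,-100),80,7.4)"
```

```text
t5.8 at [510.9 155.5  41.7] [-3.138e+00  1.000e-03  1.850e-01] F [-11.2  -4.5  39.1] gap 0.5
-> shift [0.1402, 0.0494, -0.0887] turn [-0.0031, 0.0015, 0.0559] rows 4.2
t5.8 at [510.9 155.5  41.7] [-3.138e+00  1.000e-03  1.850e-01] F [-11.2  -4.5  39.1] gap 0.5
-> shift [0.1403, 0.0496, -0.0387] turn [-0.0031, 0.0015, 0.0559] rows 3.7
```

Request:
{"fn": "carry_out", "kwargs": {"commands": [[[0,0,-0.04],[-0.003,0.001,0.056],30],[[0,0.02,-0.088],[-0.003,0.001,0.056],46],[[0.14,0.05,-0.088],[-0.003,0.001,0.056],46],[[0.14,0.05,-0.088],[-0.003,0.001,0.056],46],[[0.14,0.05,-0.088],[-0.003,0.001,0.056],46],[[0.14,0.05,-0.088],[-0.003,0.001,0.056],46],[[0.14,0.05,-0.088],[-0.003,0.001,0.056],46],[[0.14,0.05,-0.088],[-0.003,0.001,0.056],46]]}}

```text
time: 6.45
tcp_pos: [657.8, 133.3, 127.9]
eef_rot: [-3.141, 0.002, 0.131]
contact_force: [-1.1, 0.3, -0.3]
finger_gap: 38.4
```

```bash
python3 -c "
from h import *
go(*cw(88.8,-100),80,7.4)
save('w2',r.snapshot('wrist'))"
```

```text
t6.5 at [657.8 133.3 127.9] [-3.141e+00  2.000e-03  1.310e-01] F [-1.1  0.3 -0.3] gap 38.4
-> shift [0.0002, 0.0009, 0.0479] turn [-0.0001, 0.0023, 0.0018] rows 1.1
```

View pics/w2.png

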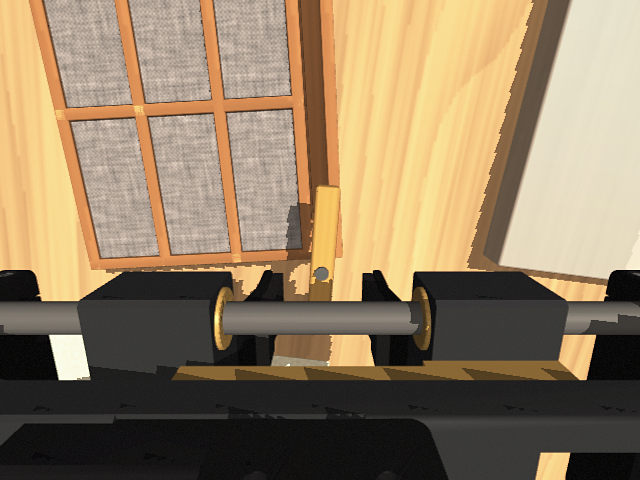

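The bar lies between the fingers, with its screw at (321,274). Now I'll descend and pinch it.

Request:
{"fn": "carry_out", "kwargs": {"commands": [[[0,0.001,0.03],[0,0,0.01],46],[[0,0.001,0.047],[0,0,0.01],46],[[0,0.001,0.047],[0,0,0.01],10],[[0,0.001,0.047],[0,0,0.01],0],[[0,0.001,0.047],[0,0,0.01],0],[[0,0.001,0.047],[0,0,0.01],0],[[0,0.001,0.047],[0,0,0.01],0]], "squeeze": 15}}

```text
time: 7.08
tcp_pos: [657.5, 132.7, 82.4]
eef_rot: [-3.141, 0.001, 0.121]
contact_force: [3.5, 0.5, 0.3]
finger_gap: 14.7
```

Request:
{"fn": "carry_out", "kwargs": {"commands": [[[0,0,0],[0,0,0.12],0],[[0,0,0],[0,0,0.24],0],[[0,0,0],[0,0,0.36],0],[[0,0,0],[0,0,0.48],0],[[0,0,0],[0,0,0.6],0],[[0,0,0],[0,0,0.72],0],[[0,0,0],[0,0,0.84],0],[[0,0,0],[0,0,0.96],0],[[0,0,0],[0,0,1.08],0],[[0,0,0],[0,0,1.1],0]]}}

```text
time: 7.92
tcp_pos: [659.0, 131.9, 82.6]
eef_rot: [-3.14, -0.003, -0.982]
contact_force: [5.2, -1.6, -6.6]
finger_gap: 13.5
```

Request:
{"fn": "carry_out", "kwargs": {"commands": [[[0,0,0],[0,0,0.12],0],[[0,0,0],[0,0,0.24],0],[[0,0,0],[0,0,0.36],0],[[0,0,0],[0,0,0.36],0],[[0,0,0],[0,0,0.36],0],[[0,0,0],[0,0,0.36],46],[[0,0,0],[0,0,0.36],46],[[0,0,0],[0,0,0.36],46],[[0,0,-0.06],[0,0,0.36],46],[[0,0,-0.06],[0,0,0.36],46]]}}

```text
time: 8.75
tcp_pos: [659.6, 132.4, 145.4]
eef_rot: [-3.137, -0.001, -1.34]
contact_force: [1.2, -1.0, 0.6]
finger_gap: 36.6
```

```bash
python3 -c "
from h import *
go(517.6,-43.2,200,-79)
save('w3',r.snapshot('wrist'));save('top3',r.snapshot('top'))"
```

```text
t8.8 at [659.6 132.4 145.4] [-3.137e+00 -1.000e-03 -1.340e+00] F [ 1.2 -1.   0.6] gap 36.6
-> shift [0.1386, 0.1781, -0.0553] turn [-0.0049, -0.0009, 0.0384] rows 5.6
```

View pics/w3.png

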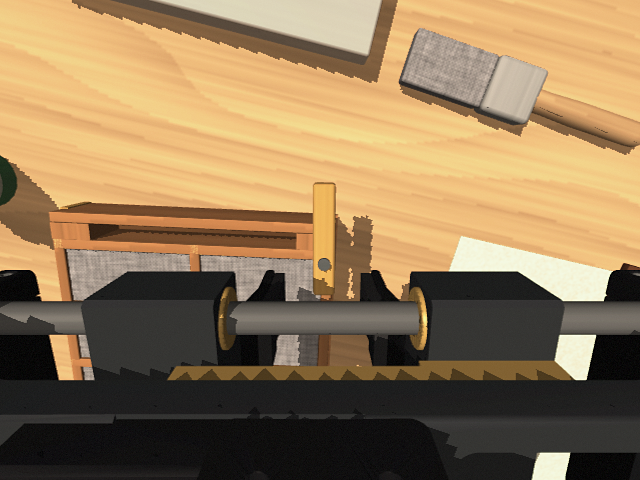

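View pics/top3.png

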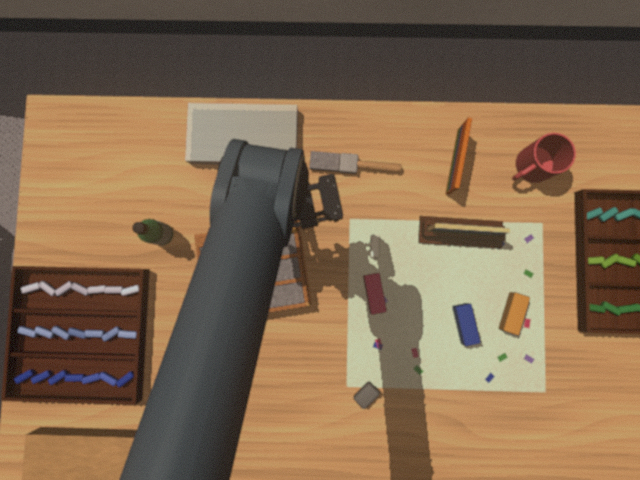

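The keeper is open along crate +x with its screw at (323,264), and the slot is clear. Next, a survey of the sticks and board with the wrist camera.

```bash
python3 -c "
from h import *
go(440,-180,240,-90)"
```

```text
t8.8 at [661.4 132.3 147.3] [-3.131e+00 -1.000e-03 -1.341e+00] F [-0.4  0.2 -0.6] gap 38.8
-> shift [0.2536, 0.2858, -0.0956] turn [-0.0106, 0.0005, 0.2301] rows 9.4
```

Request:
{"fn": "carry_out", "kwargs": {"commands": [[[0.254,0.286,-0.095],[-0.01,0,0.23],100],[[0.254,0.286,-0.095],[-0.01,0,0.23],100],[[0.254,0.286,-0.095],[-0.01,0,0.23],100],[[0.254,0.286,-0.095],[-0.01,0,0.23],100],[[0.254,0.286,-0.095],[-0.01,0,0.23],100],[[0.254,0.286,-0.095],[-0.01,0,0.23],100],[[0.254,0.286,-0.095],[-0.01,0,0.23],100],[[0.254,0.286,-0.095],[-0.01,0,0.23],100],[[0.254,0.286,-0.095],[-0.01,0,0.23],100],[[0.254,0.286,-0.095],[-0.01,0,0.23],100]]}}

```text
time: 9.68
tcp_pos: [436.5, -184.7, 240.2]
eef_rot: [-3.14, 0.002, -1.576]
contact_force: [-0.7, -0.9, -0.8]
finger_gap: 86.4
```

Request:
{"fn": "carry_out", "kwargs": {"commands": [[[0,0,0],[0,0,0],100],[[0,0,0],[0,0,0],100]]}}

```text
time: 9.85
tcp_pos: [435.9, -185.0, 240.3]
eef_rot: [-3.139, 0.004, -1.578]
contact_force: [-0.4, 1.3, -0.3]
finger_gap: 87.0
```

```bash
cat > survey.py <<'E'
from meas import *
import sys
s=r.read_state();im=r.snapshot('wrist');save(sys.argv[1],im)
W=cam('wrist',s);print('t',s['time'],s['tcp_pos'].round(1),s['eef_rot'].round(3))
for n,lo,hi in [('rose',(165,130,80),(179,255,255)),('blue',(108,150,40),(130,255,255)),('ochre',(10,190,150),(22,255,255)),('green',(40,130,50),(85,255,255))]:
    for c in blobs(im,lo,hi,(0,0,640,290),400)[0]: print(n,np.round(cv2.minAreaRect(c)[0]),rectinfo(c,W,34),cv2.contourArea(c))
E
python3 survey.py w4
```

```text
t 9.85 [ 435.9 -185.   240.3] [-3.139  0.004 -1.578]
rose [183. 131.] [519.4 -44.7  82.5  32.6  11.4] 2686.5
blue [373. 189.] [ 460.3 -235.7   83.3   34.2   13.3] 2512.5
```

View pics/w4.png

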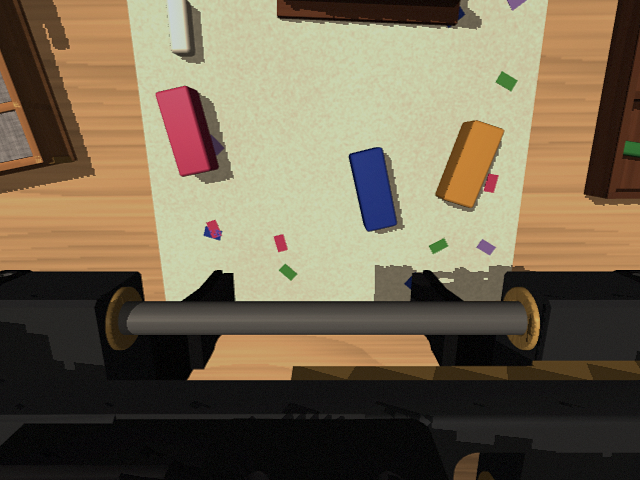

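```bash
python3 -c "
from h import *
go(460.3,-235.7,60,-76.7)
go(460.3,-235.7,23,-76.7)"
```

```text
t9.9 at [ 436.8 -183.5  240. ] [-3.140e+00  3.000e-03 -1.575e+00] F [0.1 0.6 0.6] gap 87.2
-> shift [0.0526, -0.0235, 0.1798] turn [-0.0018, 0.0029, -0.2365] rows 4.5
t9.9 at [ 436.8 -183.5  240. ] [-3.140e+00  3.000e-03 -1.575e+00] F [0.1 0.6 0.6] gap 87.2
-> shift [0.0527, -0.0234, 0.2168] turn [-0.0018, 0.0029, -0.2365] rows 5.4
```

Request:
{"fn": "carry_out", "kwargs": {"commands": [[[0.053,-0.023,0.16],[0,0.003,-0.236],70],[[0.053,-0.023,0.16],[0,0.003,-0.236],70],[[0.053,-0.023,0.17],[0,0.003,-0.236],70],[[0.053,-0.023,0.18],[0,0.003,-0.236],70],[[0.053,-0.023,0.18],[0,0.003,-0.236],70],[[0.053,-0.023,0.18],[0,0.003,-0.236],70]]}}

```text
time: 10.4
tcp_pos: [456.7, -233.4, 52.0]
eef_rot: [3.13, 0.006, -1.337]
contact_force: [-0.1, 0.1, 0.1]
finger_gap: 62.4
```

```bash
python3 -c "
from h import *
go(460.3,-235.7,23,-76.7)
save('w5',r.snapshot('wrist'))"
```

```text
t10.4 at [ 456.7 -233.4   52. ] [ 3.13   0.006 -1.337] F [-0.1  0.1  0.1] gap 62.4
-> shift [0.0032, -0.0033, 0.0289] turn [0.0115, 0.0061, 0.0015] rows 0.7
```

View pics/w5.png

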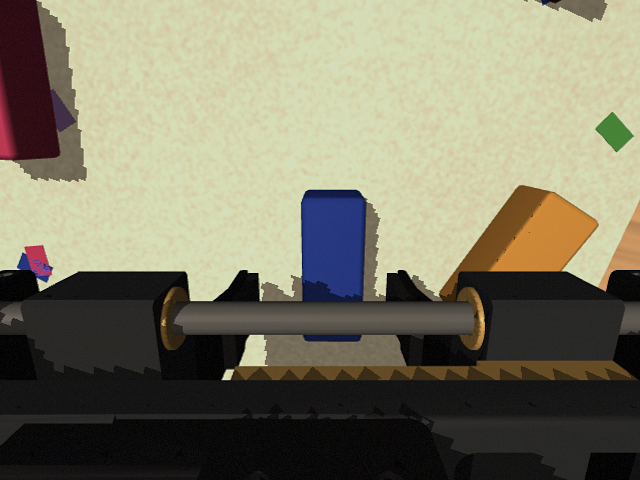

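Blue lies between the jaws (column 333, finger midline 322), so I shift 3 mm and close.

Request:
{"fn": "carry_out", "kwargs": {"commands": [[[0.004,-0.003,0.015],[0.011,0.006,0],70],[[0.004,-0.003,0.028],[0.011,0.006,0],70],[[0.004,-0.003,0.028],[0.011,0.006,0],70],[[0.004,-0.003,0.028],[0.011,0.006,0],30],[[0.004,-0.003,0.028],[0.011,0.006,0],20],[[0.004,-0.003,0.028],[0.011,0.006,0],20],[[0.004,-0.003,0.028],[0.011,0.006,0],20],[[0.004,-0.003,0.028],[0.011,0.006,0],20]], "squeeze": 25}}

```text
time: 11.12
tcp_pos: [462.1, -237.0, 28.0]
eef_rot: [-3.137, -0.002, -1.337]
contact_force: [-0.0, -0.4, 0.5]
finger_gap: 35.3
```

```bash
python3 -c "
from h import *
go(*cw(-52,52),120,10.55)"
```

```text
t11.1 at [ 462.1 -237.    28. ] [-3.137e+00 -2.000e-03 -1.337e+00] F [-0.  -0.4  0.5] gap 35.3
-> shift [-0.4727, -0.1434, -0.0923] turn [-0.0023, -0.0054, -1.5215] rows 12.2
```

Request:
{"fn": "carry_out", "kwargs": {"commands": [[[0,0,0],[0,0,0],60],[[0,0,0.005],[0,0,0],60],[[0,0,0.005],[0,0,0],60],[[0,0,0.005],[0,0,0],20],[[0,0,0.005],[0,0,0],20],[[0,0,0.005],[0,0,0],20],[[0,0,0.005],[0,0,0],20],[[0,0,-0.06],[0,0,0],20],[[0,0,-0.09],[0,0,0],20],[[0,0,-0.09],[0,0,0],20]], "squeeze": 30}}

```text
time: 11.95
tcp_pos: [463.7, -239.2, 122.3]
eef_rot: [-3.131, -0.007, -1.339]
contact_force: [-0.0, -0.1, -0.9]
finger_gap: 33.7
```

```bash
python3 -c "
from h import *
go(*cw(-52,52),120,10.55)"
```

```text
t11.9 at [ 463.7 -239.2  122.3] [-3.131 -0.007 -1.339] F [-0.  -0.1 -0.9] gap 33.7
-> shift [-0.4755, -0.1413, 0.0007] turn [-0.0035, -0.0133, -1.5226] rows 12.2
```

Request:
{"fn": "carry_out", "kwargs": {"commands": [[[-0.475,-0.141,0],[-0.003,-0.013,-1.522],20],[[-0.475,-0.141,0],[-0.003,-0.013,-1.522],20],[[-0.475,-0.141,0],[-0.003,-0.013,-1.522],20],[[-0.475,-0.141,0],[-0.003,-0.013,-1.522],20],[[-0.475,-0.141,0],[-0.003,-0.013,-1.522],20],[[-0.475,-0.141,0],[-0.003,-0.013,-1.522],20],[[-0.475,-0.141,0],[-0.003,-0.013,-1.522],20],[[-0.475,-0.141,0],[-0.003,-0.013,-1.522],20],[[-0.475,-0.141,0],[-0.003,-0.013,-1.522],20],[[-0.475,-0.141,0],[-0.003,-0.013,-1.522],20]]}}

```text
time: 12.78
tcp_pos: [486.2, 181.0, 120.2]
eef_rot: [-3.141, -0.001, -0.081]
contact_force: [1.3, -0.6, -0.8]
finger_gap: 34.0
```

```bash
python3 -c "
from h import *
go(*cw(-52,52),100,10.55)"
```

```text
t12.8 at [486.2 181.  120.2] [-3.141e+00 -1.000e-03 -8.100e-02] F [ 1.3 -0.6 -0.8] gap 34.0
-> shift [-0.0005, -0.0753, 0.0202] turn [-0.0009, -0.0009, -0.2651] rows 2.1
```

Request:
{"fn": "carry_out", "kwargs": {"commands": [[[0,-0.075,0],[0,0,-0.265],20],[[0,-0.075,0.01],[0,0,-0.265],20],[[0,-0.075,0.02],[0,0,-0.265],20],[[0,-0.075,0.02],[0,0,-0.265],20],[[0,-0.075,0.02],[0,0,-0.265],20],[[0,-0.075,0.02],[0,0,-0.265],20]]}}

```text
time: 13.28
tcp_pos: [492.4, 254.3, 100.3]
eef_rot: [3.142, -0.001, 0.181]
contact_force: [0.8, 0.2, -1.2]
finger_gap: 33.4
```

```bash
python3 -c "
from h import *
go(*cw(-52,52),48,10.55)
s=r.read_state();W=cam('wrist',s);im=r.snapshot('wrist');save('w6',im)
print(s['tcp_pos'])"
```

```text
t13.3 at [492.4 254.3 100.3] [ 3.142e+00 -1.000e-03  1.810e-01] F [ 0.8  0.2 -1.2] gap 33.4
-> shift [-0.0004, -0.0019, 0.0523] turn [0.0, -0.0008, -0.0029] rows 1.3
[492.44344937 254.27268951 100.29286589]
```

View pics/w6.png

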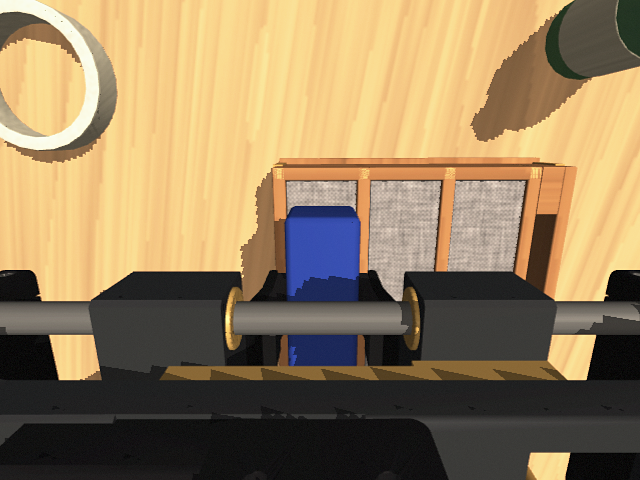

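```bash
python3 -c "
from h import *
s=r.read_state();W=cam('wrist',s);t=s['tcp_pos']
a=np.radians(10.4);ux=np.array([np.cos(a),np.sin(a),0]);uy=np.array([-np.sin(a),np.cos(a),0])
for d in (39,42,45):
  for z in (t[2]+11,t[2]-23):
    print(d,round(z),proj(W,[t*[1,1,0]+uy*d-ux*17+[0,0,z],t*[1,1,0]+uy*d+ux*17+[0,0,z]]).round(0).tolist())
print(proj(W,[[*cw(-74,100),45],[*cw(-30,100),45]]))
"
```

```text
39 112 [[282.0, 220.0], [360.0, 220.0]]
39 78 [[289.0, 207.0], [354.0, 207.0]]
42 112 [[282.0, 214.0], [360.0, 214.0]]
42 78 [[289.0, 202.0], [354.0, 202.0]]
45 112 [[282.0, 207.0], [361.0, 207.0]]
45 78 [[289.0, 196.0], [354.0, 196.0]]
[[284.26856902 180.53843718]
 [356.30206695 180.29754239]]
```

Request:
{"fn": "carry_out", "kwargs": {"commands": [[[0,-0.004,0.01],[0,0,0],20],[[0,-0.004,0.02],[0,0,0],20],[[0,-0.004,0.027],[0,0,0],20],[[0,-0.004,0.034],[0,0,0],20],[[0,-0.004,0.038],[0,0,0],20],[[0,-0.004,0.042],[0,0,0],20],[[0,-0.004,0.046],[0,0,0],20],[[0,-0.004,0.05],[0,0,0],20],[[0,-0.004,0.05],[0,0,0],20],[[0,-0.004,0.05],[0,0,0],20]]}}

```text
time: 14.17
tcp_pos: [492.0, 258.2, 50.5]
eef_rot: [-3.141, -0.001, 0.181]
contact_force: [0.2, -0.2, -0.0]
finger_gap: 33.6
```

Request:
{"fn": "carry_out", "kwargs": {"commands": [[[0,0,0],[0,0,0],60],[[0,0,0],[0,0,0],60],[[0,0,0],[0,0,0],60],[[0,0,-0.04],[0,0,0],60],[[0,0,-0.09],[0,0,0],60],[[0,0.1,-0.13],[0,0,0],60],[[0,0.1,-0.13],[0,0,0],60],[[0,0.1,-0.13],[0,0,0],60],[[0,0.1,-0.13],[0,0,0],60]]}}

```text
time: 14.92
tcp_pos: [513.0, 153.4, 184.1]
eef_rot: [3.141, -0.008, 0.171]
contact_force: [-0.1, -0.4, -0.2]
finger_gap: 52.3
```

```bash
cat > chk.py <<'E'
from meas import *
import sys
s=r.read_state();im=r.snapshot('wrist');save(sys.argv[1],im)
W=cam('wrist',s);print('t',s['time'],s['tcp_pos'].round(1),s['eef_rot'].round(3))
for n,lo,hi in [('rose',(165,130,80),(179,255,255)),('blue',(108,150,40),(130,255,255)),('ochre',(9,190,190),(22,255,255))]:
    for c in blobs(im,lo,hi,(0,0,640,290),800)[0]: print(n,np.round(cv2.minAreaRect(c)[0]),rectinfo(c,W,45),cv2.contourArea(c))
E
python3 chk.py w7; python3 -c "
from h import *
go(519.4,-44.7,120,-78.6)"
```

```text
t 14.9167 [513.  153.4 184.1] [ 3.141 -0.008  0.171]
blue [317.  98.] [492.6 256.8  82.4  32.9 100.5] 4059.0
t15.0 at [511.6 156.7 182.7] [-3.141 -0.006  0.175] F [ 0.   1.  -0.2] gap 52.0
-> shift [-0.0277, 0.1997, 0.0623] turn [-0.0051, -0.0037, 1.5465] rows 12.4
```

View pics/w7.png

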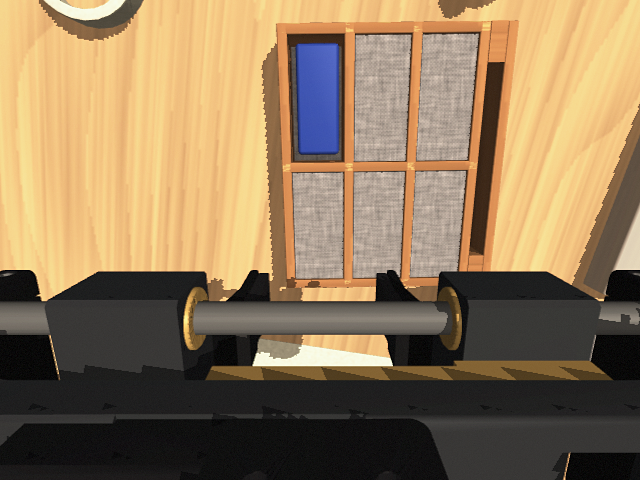

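Blue is home: at z=45 it measures 82.4×32.9 mm at (317,98). Rose next.

Request:
{"fn": "carry_out", "kwargs": {"commands": [[[-0.028,0.2,0.06],[-0.005,-0.004,1.546],70],[[-0.028,0.2,0.06],[-0.005,-0.004,1.546],70],[[-0.028,0.2,0.06],[-0.005,-0.004,1.546],70],[[-0.028,0.2,0.06],[-0.005,-0.004,1.546],70],[[-0.028,0.2,0.06],[-0.005,-0.004,1.546],70],[[-0.028,0.2,0.06],[-0.005,-0.004,1.546],70],[[-0.028,0.2,0.06],[-0.005,-0.004,1.546],70],[[-0.028,0.2,0.06],[-0.005,-0.004,1.546],70],[[-0.028,0.2,0.06],[-0.005,-0.004,1.546],70],[[-0.028,0.2,0.06],[-0.005,-0.004,1.546],70]]}}

```text
time: 15.8
tcp_pos: [519.1, -43.7, 121.7]
eef_rot: [3.141, 0.001, -1.074]
contact_force: [-0.1, -0.0, 0.5]
finger_gap: 60.6
```

Request:
{"fn": "carry_out", "kwargs": {"commands": [[[0,0,0],[0,0,0.297],70],[[0,0,0],[0,0,0.297],70],[[0,0,0],[0,0,0.297],70],[[0,0,0],[0,0,0.297],70],[[0,0,0],[0,0,0.297],70]]}}

```text
time: 16.22
tcp_pos: [519.1, -42.4, 121.1]
eef_rot: [3.14, 0.001, -1.367]
contact_force: [-0.8, 0.1, 0.7]
finger_gap: 60.7
```

```bash
sed 's/,45)/,34)/;s/640,290/640,440/' chk.py > chk34.py; python3 chk34.py w8; python3 -c "
from h import *
go(519.4,-44.7,23,-78.6)"
```

```text
t 16.2167 [519.1 -42.4 121.1] [ 3.140e+00  1.000e-03 -1.367e+00]
rose [326. 238.] [521.8 -43.3  84.7  33.   11.5] 4914.0
t16.3 at [519.1 -42.7 121.3] [ 3.140e+00  1.000e-03 -1.368e+00] F [-0.1  0.3  0.1] gap 60.9
-> shift [0.0021, 0.0, 0.0983] turn [0.0012, 0.0009, 0.0043] rows 2.4
```

View pics/w8.png

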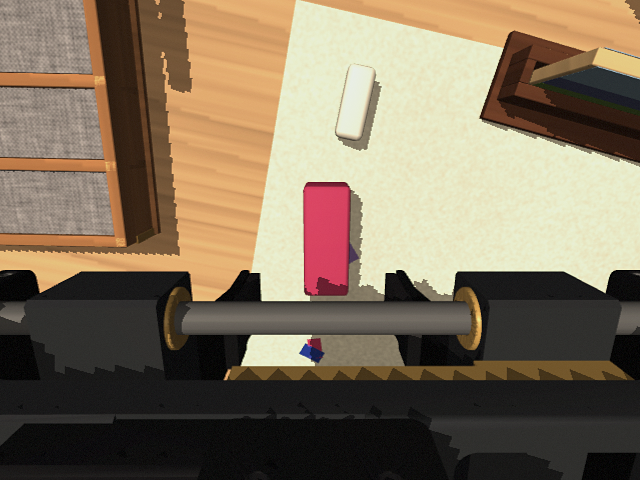

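Request:
{"fn": "carry_out", "kwargs": {"commands": [[[0.001,-0.001,0.04],[0,0,0.004],70],[[0.001,-0.001,0.075],[0,0,0.004],70],[[0.001,-0.001,0.09],[0,0,0.004],70],[[0.001,-0.001,0.099],[0,0,0.004],70],[[0.001,-0.001,0.099],[0,0,0.004],70],[[0.001,-0.001,0.099],[0,0,0.004],70],[[0.001,-0.001,0.099],[0,0,0.004],70]]}}

```text
time: 16.85
tcp_pos: [521.3, -43.6, 23.5]
eef_rot: [-3.14, 0.0, -1.371]
contact_force: [0.2, 0.6, 0.2]
finger_gap: 61.1
```

Request:
{"fn": "carry_out", "kwargs": {"commands": [[[0,0,0],[0,0,0],20],[[0,0,0],[0,0,0],20],[[0,0,0],[0,0,0],20],[[0,0,0],[0,0,0],20],[[0,0,0],[0,0,0],20],[[0,0,-0.03],[0,0,0],20],[[0,0,-0.07],[0,0,0],20],[[0,0,-0.098],[0,0,0],20],[[0,0,-0.098],[0,0,0],20],[[0,0,-0.098],[0,0,0],20]], "squeeze": 30}}

```text
time: 17.68
tcp_pos: [521.9, -43.4, 122.5]
eef_rot: [-3.138, 0.001, -1.371]
contact_force: [-0.4, 0.5, -3.1]
finger_gap: 33.6
```

```bash
python3 -c "
from h import *
go(*cw(52,54),110,10.55)"
```

```text
t17.7 at [521.9 -43.4 122.5] [-3.138e+00  1.000e-03 -1.371e+00] F [-0.4  0.5 -3.1] gap 33.6
-> shift [-0.2999, -0.1339, 0.0133] turn [-0.0039, -0.0024, -1.5551] rows 12.4
```

Request:
{"fn": "carry_out", "kwargs": {"commands": [[[-0.3,-0.134,0],[-0.004,-0.002,-1.555],20],[[-0.3,-0.134,0],[-0.004,-0.002,-1.555],20],[[-0.3,-0.134,0],[-0.004,-0.002,-1.555],20],[[-0.3,-0.134,0],[-0.004,-0.002,-1.555],20],[[-0.3,-0.134,0],[-0.004,-0.002,-1.555],20],[[-0.3,-0.134,0],[-0.004,-0.002,-1.555],20],[[-0.3,-0.134,0],[-0.004,-0.002,-1.555],20],[[-0.3,-0.134,0],[-0.004,-0.002,-1.555],20],[[-0.3,-0.134,0],[-0.004,-0.002,-1.555],20],[[-0.3,-0.134,0],[-0.004,-0.002,-1.555],20]]}}

```text
time: 18.52
tcp_pos: [591.5, 281.1, 119.9]
eef_rot: [3.14, 0.004, -0.109]
contact_force: [-0.3, -1.2, -2.8]
finger_gap: 33.3
```

Request:
{"fn": "carry_out", "kwargs": {"commands": [[[0,0,0],[0,0,-0.305],20],[[0,0,0.005],[0,0,-0.305],20],[[0,0,0.015],[0,0,-0.305],20],[[0,0,0.02],[0,0,-0.305],20],[[0,0,0.02],[0,0,-0.305],20],[[0,0,0.02],[0,0,-0.305],20]]}}

```text
time: 19.02
tcp_pos: [590.5, 280.6, 98.3]
eef_rot: [3.141, 0.007, 0.194]
contact_force: [-0.1, 0.4, -1.7]
finger_gap: 33.7
```

```bash
python3 -c "
from h import *
go(*cw(52,52),50,10.55)
s=r.read_state();W=cam('wrist',s);im=r.snapshot('wrist');save('w9',im);t=s['tcp_pos'];print(t)
a=s['eef_rot'][2];ux=np.array([np.cos(a),np.sin(a),0]);uy=np.array([-np.sin(a),np.cos(a),0])
for d in (38,40,42,44,46):
  z=t[2]-23
  print(d,round(z),proj(W,[t*[1,1,0]+uy*d-ux*17+[0,0,z],t*[1,1,0]+uy*d+ux*17+[0,0,z]]).round(0).tolist())
"
```

```text
t19.0 at [590.5 280.6  98.3] [3.141 0.007 0.194] F [-0.1  0.4 -1.7] gap 33.7
-> shift [0.0027, 0.006, 0.0483] turn [0.0008, 0.0073, 0.0101] rows 1.2
[590.50775139 280.5668839   98.29184062]
38 75 [[290.0, 209.0], [354.0, 209.0]]
40 75 [[290.0, 205.0], [354.0, 205.0]]
42 75 [[290.0, 201.0], [354.0, 202.0]]
44 75 [[289.0, 198.0], [354.0, 198.0]]
46 75 [[289.0, 194.0], [354.0, 194.0]]
```

View pics/w9.png

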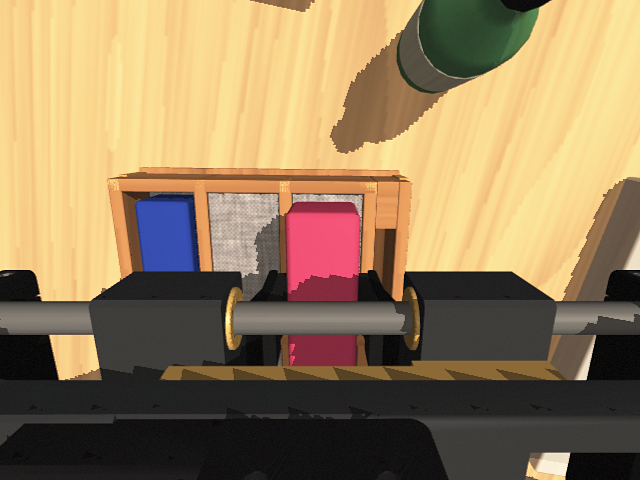

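Request:
{"fn": "carry_out", "kwargs": {"commands": [[[0.003,0.006,0.005],[0,0.007,0.01],20],[[0.003,0.006,0.015],[0,0.007,0.01],20],[[0.003,0.006,0.022],[0,0.007,0.01],20],[[0.003,0.006,0.03],[0,0.007,0.01],20],[[0.003,0.006,0.034],[0,0.007,0.01],20],[[0.003,0.006,0.038],[0,0.007,0.01],20],[[0.003,0.006,0.042],[0,0.007,0.01],20],[[0.003,0.006,0.047],[0,0.007,0.01],20],[[0.003,0.006,0.048],[0,0.007,0.01],20],[[0.003,0.006,0.048],[0,0.007,0.01],20]]}}

```text
time: 19.9
tcp_pos: [594.7, 275.4, 50.7]
eef_rot: [3.141, -0.001, 0.185]
contact_force: [-0.3, 0.6, -1.3]
finger_gap: 33.5
```

Request:
{"fn": "carry_out", "kwargs": {"commands": [[[0,0,0],[0,0,0],55],[[0,0,0],[0,0,0],55],[[0,0,0],[0,0,0],55],[[0,0,-0.04],[0,0,0],60],[[0,0,-0.09],[0,0,0],60],[[0,0.1,-0.13],[0,0,0],60],[[0,0.1,-0.13],[0,0,0],60],[[0,0.1,-0.13],[0,0,0],60],[[0,0.1,-0.13],[0,0,0],60]]}}

```text
time: 20.65
tcp_pos: [616.6, 168.8, 185.4]
eef_rot: [3.138, -0.008, 0.174]
contact_force: [0.8, -1.5, 0.7]
finger_gap: 52.4
```

```bash
python3 chk.py w10; python3 -c "
from h import *
go(445,-280,200,-90)"
```

```text
t 20.65 [616.6 168.8 185.4] [ 3.138 -0.008  0.174]
rose [317.  92.] [595.4 275.8  82.8  33.  100.5] 4521.0
blue [188.  94.] [495.1 257.   82.   36.2 100.5] 4881.5
t20.7 at [615.2 172.7 183.6] [ 3.14  -0.006  0.177] F [-0.5  0.5 -1.1] gap 52.0
-> shift [-0.2473, 0.4155, -0.0172] turn [-0.004, -0.0053, 1.7482] rows 14.0
```

View pics/w10.png

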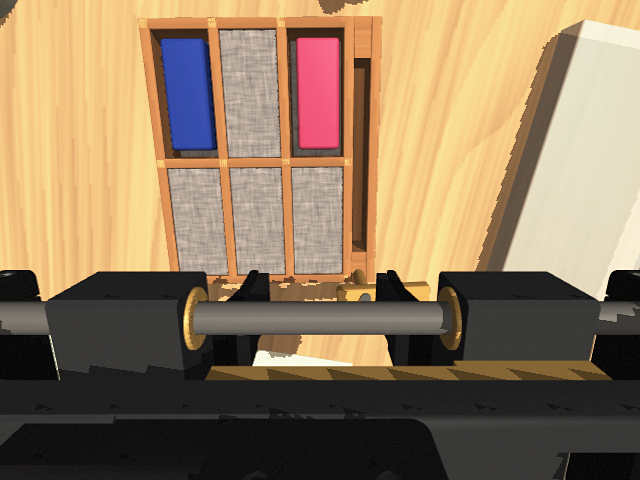

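```bash
python3 -c "
from h import *
go(485,-336,121,73)"
```

```text
t20.7 at [615.2 172.7 183.6] [ 3.14  -0.006  0.177] F [-0.5  0.5 -1.1] gap 52.0
-> shift [-0.2182, 0.4776, 0.062] turn [0.0043, -0.0043, -1.0966] rows 12.7
```

Request:
{"fn": "carry_out", "kwargs": {"commands": [[[-0.218,0.478,0.02],[0.004,-0.004,-1.097],70],[[-0.218,0.478,0.02],[0.004,-0.004,-1.097],70],[[-0.218,0.478,0.02],[0.004,-0.004,-1.097],70],[[-0.218,0.478,0.02],[0.004,-0.004,-1.097],70],[[-0.218,0.478,0.02],[0.004,-0.004,-1.097],70],[[-0.218,0.478,0.02],[0.004,-0.004,-1.097],70],[[-0.218,0.478,0.02],[0.004,-0.004,-1.097],70],[[-0.218,0.478,0.02],[0.004,-0.004,-1.097],70],[[-0.218,0.478,0.02],[0.004,-0.004,-1.097],70],[[-0.218,0.478,0.02],[0.004,-0.004,-1.097],70]]}}

```text
time: 21.53
tcp_pos: [514.2, -219.9, 166.9]
eef_rot: [3.141, -0.001, 1.281]
contact_force: [0.6, 0.8, -0.3]
finger_gap: 60.9
```

```bash
python3 -c "
from h import *
go(485,-336,121,73)"
```

```text
t21.5 at [ 514.2 -219.9  166.9] [ 3.141e+00 -1.000e-03  1.281e+00] F [ 0.6  0.8 -0.3] gap 60.9
-> shift [-0.1197, 0.0052, 0.0457] turn [0.0006, -0.0014, 0.0066] rows 3.1
```

Request:
{"fn": "carry_out", "kwargs": {"commands": [[[-0.12,0.005,0.046],[0,0,0.007],70],[[-0.12,0.005,0.046],[0,0,0.007],70],[[-0.12,0.005,0.046],[0,0,0.007],70],[[-0.12,0.005,0.046],[0,0,0.007],70],[[-0.12,0.005,0.046],[0,0,0.007],70],[[-0.12,0.005,0.046],[0,0,0.007],70]]}}

```text
time: 22.03
tcp_pos: [485.4, -334.8, 120.2]
eef_rot: [-3.142, -0.003, 1.275]
contact_force: [0.8, 0.9, 0.4]
finger_gap: 61.1
```

```bash
sed -i 's/(9,190,190)/(9,190,110)/' chk34.py; python3 chk34.py w11
```

```text
t 22.0333 [ 485.4 -334.8  120.2] [-3.142e+00 -3.000e-03  1.275e+00]
```

View pics/w11.png

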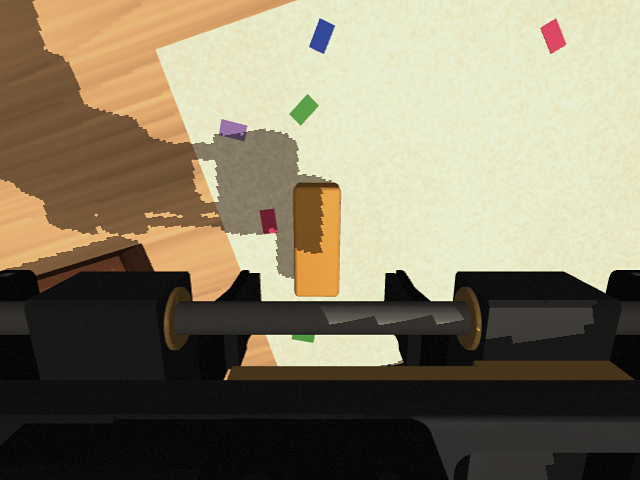

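```bash
python3 -c "
from h import *
W=cam('wrist');P=ray(W,[[317,187],[317,296],[294,240],[340,240]],34);print(P,np.linalg.norm(P[0]-P[1]),np.linalg.norm(P[2]-P[3]))
c=(P[0]+P[1])/2;print(c);go(c[0],c[1],23,73)"
```

```text
[[ 446.02155312 -324.10752776   34.        ]
 [ 524.94378484 -348.36066808   34.        ]
 [ 477.91628296 -351.43362415   34.        ]
 [ 487.6616009  -319.37248752   34.        ]] 82.5647229484681 33.50951661202341
[ 485.48266898 -336.23409792   34.        ]
t22.1 at [ 486.1 -334.1  120.6] [ 3.141e+00 -3.000e-03  1.277e+00] F [0.6 0.6 0.2] gap 60.9
-> shift [-0.0025, -0.0, 0.0976] turn [0.0008, -0.0029, 0.0025] rows 2.3
```

Request:
{"fn": "carry_out", "kwargs": {"commands": [[[-0.002,0,0.04],[0,-0.003,0],70],[[-0.002,0,0.075],[0,-0.003,0],70],[[-0.002,0,0.09],[0,-0.003,0],70],[[-0.002,0,0.098],[0,-0.003,0],70],[[-0.002,0,0.098],[0,-0.003,0],70],[[-0.002,0,0.098],[0,-0.003,0],70],[[-0.002,0,0.098],[0,-0.003,0],70]]}}

```text
time: 22.67
tcp_pos: [487.3, -335.8, 24.3]
eef_rot: [3.138, 0.001, 1.278]
contact_force: [-0.4, 0.4, 0.1]
finger_gap: 61.0
```

Request:
{"fn": "carry_out", "kwargs": {"commands": [[[0,0,0],[0,0,0],20],[[0,0,0],[0,0,0],20],[[0,0,0],[0,0,0],20],[[0,0,0],[0,0,0],20],[[0,0,0],[0,0,0],20],[[0,0,-0.03],[0,0,0],20],[[0,0,-0.07],[0,0,0],20],[[0,0,-0.11],[0,0,0],20],[[0,0,-0.12],[0,0,0],20],[[0,0,-0.12],[0,0,0],20]], "squeeze": 30}}

```text
time: 23.5
tcp_pos: [488.7, -337.0, 147.9]
eef_rot: [3.13, 0.002, 1.278]
contact_force: [-0.2, -0.1, -1.1]
finger_gap: 33.6
```

```bash
python3 -c "
from h import *
go(*cw(0,-52),140,10.55)"
```

```text
t23.5 at [ 488.7 -337.   147.9] [3.130e+00 2.000e-03 1.278e+00] F [-0.2 -0.1 -1.1] gap 33.6
-> shift [0.5002, -0.0746, 0.0061] turn [0.011, -0.0045, 1.0934] rows 12.1
```

Request:
{"fn": "carry_out", "kwargs": {"commands": [[[0.5,-0.075,0.006],[0.011,-0.004,1.093],20],[[0.5,-0.075,0.006],[0.011,-0.004,1.093],20],[[0.5,-0.075,0.006],[0.011,-0.004,1.093],20],[[0.5,-0.075,0.006],[0.011,-0.004,1.093],20],[[0.5,-0.075,0.006],[0.011,-0.004,1.093],20],[[0.5,-0.075,0.006],[0.011,-0.004,1.093],20],[[0.5,-0.075,0.006],[0.011,-0.004,1.093],20],[[0.5,-0.075,0.006],[0.011,-0.004,1.093],20],[[0.5,-0.075,0.006],[0.011,-0.004,1.093],20],[[0.5,-0.075,0.006],[0.011,-0.004,1.093],20]]}}

```text
time: 24.33
tcp_pos: [544.4, 60.4, 138.7]
eef_rot: [3.141, 0.004, 0.179]
contact_force: [-0.0, -0.3, -0.8]
finger_gap: 33.6
```

```bash
python3 -c "
from h import *
go(*cw(0,-52),100,10.55)"
```

```text
t24.3 at [544.4  60.4 138.7] [3.141 0.004 0.179] F [-0.  -0.3 -0.8] gap 33.6
-> shift [0.0357, -0.0982, 0.0386] turn [0.0005, 0.0037, -0.0047] rows 2.7
```

Request:
{"fn": "carry_out", "kwargs": {"commands": [[[0.036,-0.098,0.01],[0,0.004,-0.005],20],[[0.036,-0.098,0.02],[0,0.004,-0.005],20],[[0.036,-0.098,0.038],[0,0.004,-0.005],20],[[0.036,-0.098,0.038],[0,0.004,-0.005],20],[[0.036,-0.098,0.038],[0,0.004,-0.005],20],[[0.036,-0.098,0.038],[0,0.004,-0.005],20]]}}

```text
time: 24.83
tcp_pos: [561.1, 161.9, 98.8]
eef_rot: [3.139, 0.003, 0.184]
contact_force: [0.6, -0.6, -1.3]
finger_gap: 33.5
```

```bash
python3 -c "
from h import *
go(*cw(0,-52),50,10.55)
s=r.read_state();W=cam('wrist',s);im=r.snapshot('wrist');save('w12',im);t=s['tcp_pos'];print(t)
a=s['eef_rot'][2];ux=np.array([np.cos(a),np.sin(a),0]);uy=np.array([-np.sin(a),np.cos(a),0])
for d in (38,40,42,44,46):
  z=t[2]-23
  print(d,round(z),proj(W,[t*[1,1,0]+uy*d-ux*17+[0,0,z],t*[1,1,0]+uy*d+ux*17+[0,0,z]]).round(0).tolist())
"
```

```text
t24.8 at [561.1 161.9  98.8] [3.139e+00 3.000e-03 1.840e-01] F [ 0.6 -0.6 -1.3] gap 33.5
-> shift [0.0012, -0.0014, 0.0488] turn [0.0024, 0.003, -0.0005] rows 1.2
[561.09517716 161.86840943  98.84590117]
38 76 [[290.0, 209.0], [354.0, 209.0]]
40 76 [[289.0, 205.0], [354.0, 205.0]]
42 76 [[289.0, 201.0], [354.0, 201.0]]
44 76 [[289.0, 198.0], [354.0, 198.0]]
46 76 [[289.0, 194.0], [354.0, 194.0]]
```

View pics/w12.png

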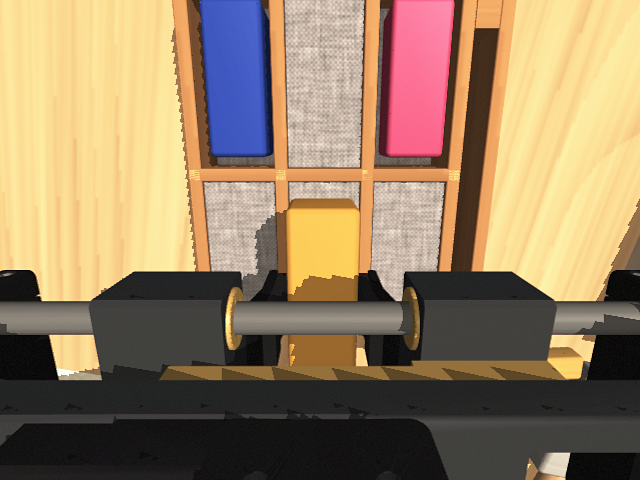

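Request:
{"fn": "carry_out", "kwargs": {"commands": [[[0.001,0,0.005],[0.002,0.003,0],20],[[0.001,0,0.015],[0.002,0.003,0],20],[[0.001,0,0.022],[0.002,0.003,0],20],[[0.001,0,0.03],[0.002,0.003,0],20],[[0.001,0,0.034],[0.002,0.003,0],20],[[0.001,0,0.038],[0.002,0.003,0],20],[[0.001,0,0.042],[0.002,0.003,0],20],[[0.001,0,0.047],[0.002,0.003,0],20],[[0.001,0,0.049],[0.002,0.003,0],20],[[0.001,0,0.049],[0.002,0.003,0],20]]}}

```text
time: 25.72
tcp_pos: [562.6, 161.4, 50.3]
eef_rot: [3.142, -0.001, 0.182]
contact_force: [-0.3, -0.5, -0.7]
finger_gap: 33.6
```

Request:
{"fn": "carry_out", "kwargs": {"commands": [[[0,0,0],[0,0,0],55],[[0,0,0],[0,0,0],55],[[0,0,0],[0,0,0],55],[[0,0,-0.04],[0,0,0],60],[[0,0,-0.09],[0,0,0],60],[[0,0.05,-0.13],[0,0,0],60],[[0,0.06,-0.13],[0,0,0],60],[[0,0.06,-0.13],[0,0,0],60],[[0,0.06,-0.13],[0,0,0],60]]}}

```text
time: 26.47
tcp_pos: [574.6, 100.2, 182.4]
eef_rot: [-3.141, -0.005, 0.178]
contact_force: [-0.0, 0.2, -0.8]
finger_gap: 52.2
```

```bash
python3 chk.py w13; python3 -c "
from h import *
C=cam('top');print(ray(C,[[428,229],[507,229]],83))
go(560,-200,200,-90)"
```

```text
t 26.4667 [574.6 100.2 182.4] [-3.141 -0.005  0.178]
rose [389.  35.] [598.6 258.2  48.   33.5 100.5] 3006.0
blue [253.  38.] [497.9 237.4  52.9  35.6 100.6] 3242.0
[[ 649.29512634 -141.823885     83.        ]
 [ 652.74476999 -298.46384231   83.        ]]
t26.5 at [573.4 102.1 180.9] [-3.141e+00 -2.000e-03  1.810e-01] F [-0.4  0.3 -0.6] gap 52.1
-> shift [-0.0675, 0.2948, -0.0196] turn [-0.0027, -0.001, 1.7517] rows 14.0
```

View pics/w13.png

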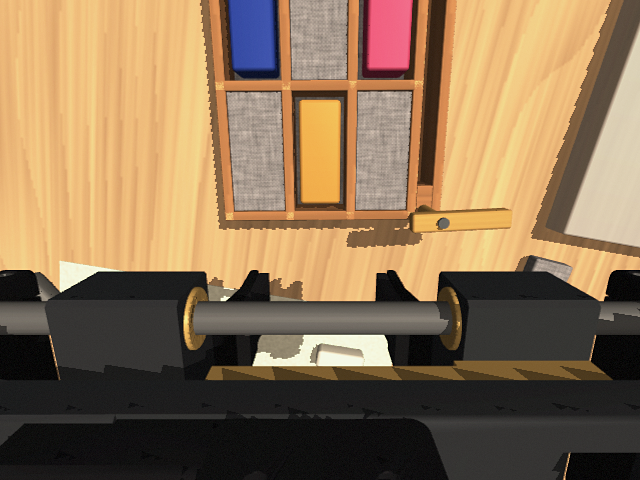

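Ochre is home at (320,150). Now the board.

```bash
python3 -c "
from h import *
go(652,-230,175,1)"
```

```text
t26.5 at [573.4 102.1 180.9] [-3.141e+00 -2.000e-03  1.810e-01] F [-0.4  0.3 -0.6] gap 52.1
-> shift [0.0175, 0.3409, 0.0056] turn [-0.0011, -0.0023, 0.1635] rows 8.2
```

Request:
{"fn": "carry_out", "kwargs": {"commands": [[[0.0175,0.341,0.005],[0,0,0.163],60],[[0.0175,0.341,0.005],[0,0,0.163],60],[[0.0175,0.341,0.005],[0,0,0.163],60],[[0.0175,0.341,0.005],[0,0,0.163],60],[[0.0175,0.341,0.005],[0,0,0.163],60],[[0.0175,0.341,0.005],[0,0,0.163],60],[[0.0175,0.341,0.005],[0,0,0.163],60],[[0.0175,0.341,0.005],[0,0,0.163],60],[[0.0175,0.341,0.005],[0,0,0.163],60],[[0.0175,0.341,0.005],[0,0,0.163],60]]}}

```text
time: 27.35
tcp_pos: [651.0, -233.6, 173.8]
eef_rot: [3.141, 0.001, 0.013]
contact_force: [-0.2, 0.4, 0.5]
finger_gap: 52.0
```

```bash
python3 -c "
from h import *
s=r.read_state();print(s['tcp_pos'],s['eef_rot']);save('w14',r.snapshot('wrist'))"
```

```text
[ 651.02935215 -233.56029459  173.78368878] [3.14129884e+00 5.03913298e-04 1.30235747e-02]
```

View pics/w14.png

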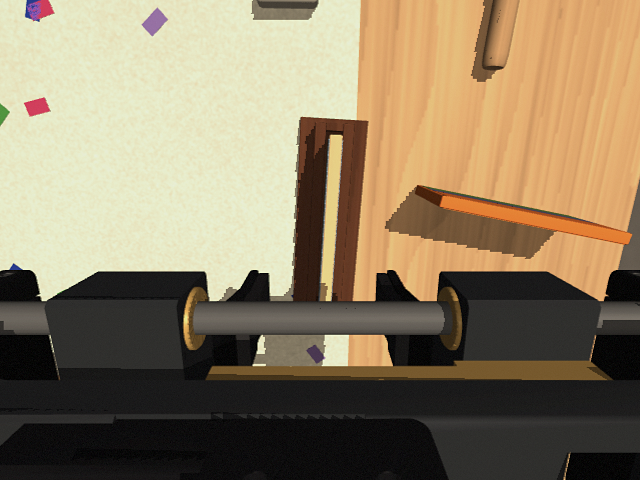

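```bash
python3 -c "
from meas import *
im=cv2.imread('pics/w14.png')[:,:,::-1].copy();hsv=cv2.cvtColor(im,cv2.COLOR_RGB2HSV)
print(hsv[200,335],hsv[250,325],hsv[280,323],hsv[200,345],hsv[200,328])
c=r.camera_info('wrist');s={'tcp_pos':[651.03,-233.56,173.78],'eef_rot':[3.1413,0.0005,0.013]};W=cam('wrist',s)
for v in (140,170,200,230,260,290):
  row=hsv[v,310:356];m=np.where((row[:,2]>185)&(row[:,0]>17)&(row[:,0]<35)&(row[:,1]>60))[0]+310
  print(v,m.min(),m.max(),ray(W,[[m.min()-.5,v],[m.max()+.5,v]],83)[:,:2].round(1).tolist())
print(ray(W,[[336,135]],83))
"
```

```text
[ 23 105 231] [ 24 104 231] [ 24 103 232] [ 10 158 102] [ 23 107 232]
140 330 341 [[655.2, -159.3], [663.4, -159.2]]
170 328 339 [[654.1, -179.7], [662.6, -179.6]]
200 326 337 [[653.0, -201.0], [661.7, -200.8]]
230 324 335 [[651.9, -223.2], [660.7, -223.0]]
260 322 333 [[650.7, -246.4], [659.7, -246.2]]
290 327 331 [[654.9, -270.6], [658.7, -270.5]]
[[ 659.56723653 -155.98165831   83.        ]]
```

```bash
python3 -c "
from h import *
go(656,-231,100,-2.7);go(656,-231,56,-2.7)"
```

```text
t27.4 at [ 651.5 -230.1  173.7] [-3.139e+00  1.000e-03  1.700e-02] F [ 0.   0.3 -0.5] gap 52.2
-> shift [0.0046, 0.0012, 0.0737] turn [-0.0023, 0.0007, 0.0637] rows 1.8
t27.4 at [ 651.5 -230.1  173.7] [-3.139e+00  1.000e-03  1.700e-02] F [ 0.   0.3 -0.5] gap 52.2
-> shift [0.0046, 0.0013, 0.1177] turn [-0.0023, 0.0007, 0.0637] rows 2.8
```

Request:
{"fn": "carry_out", "kwargs": {"commands": [[[0.0046,0.001,0.03],[-0.002,0,0.064],50],[[0.0046,0.001,0.06],[-0.002,0,0.064],50],[[0.0046,0.001,0.07],[-0.002,0,0.064],50],[[0.0046,0.001,0.09],[-0.002,0,0.064],50],[[0.0046,0.001,0.105],[-0.002,0,0.064],50],[[0.0046,0.001,0.117],[-0.002,0,0.064],50],[[0.0046,0.001,0.117],[-0.002,0,0.064],50],[[0.0046,0.001,0.117],[-0.002,0,0.064],50],[[0.0046,0.001,0.117],[-0.002,0,0.064],50]]}}

```text
time: 28.15
tcp_pos: [656.8, -230.8, 57.8]
eef_rot: [3.141, -0.001, -0.047]
contact_force: [-0.0, -0.1, 1.0]
finger_gap: 43.4
```

Request:
{"fn": "carry_out", "kwargs": {"commands": [[[0,0,0],[0,0,0],20],[[0,0,0],[0,0,0],0],[[0,0,0],[0,0,0],0],[[0,0,0],[0,0,0],0],[[0,0,0],[0,0,0],0],[[0,0,0],[0,0,0],0]], "squeeze": 30}}

```text
time: 28.65
tcp_pos: [656.8, -230.9, 57.9]
eef_rot: [3.142, -0.001, -0.047]
contact_force: [0.1, 0.2, 0.1]
finger_gap: 11.5
```

```bash
python3 -c "
from h import *
go(656,-231,56,-2.7);save('w15',r.snapshot('wrist'))"
```

```text
t28.6 at [ 656.8 -230.9   57.9] [ 3.142e+00 -1.000e-03 -4.700e-02] F [0.1 0.2 0.1] gap 11.5
-> shift [-0.0008, 0.0002, 0.0019] turn [0.0001, -0.0012, -0.0001] rows 0.0
```

View pics/w15.png

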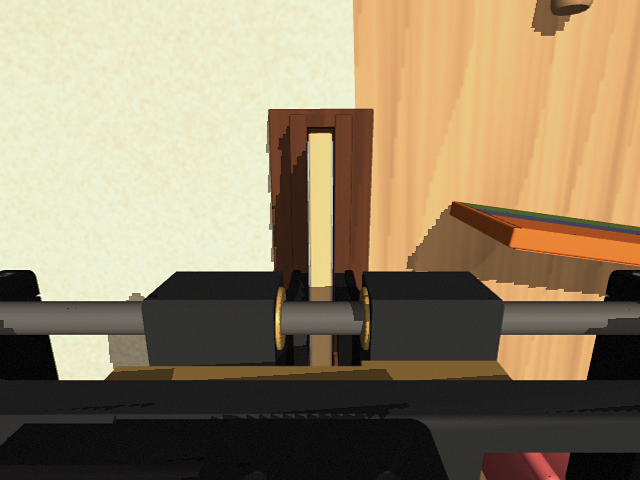

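Request:
{"fn": "carry_out", "kwargs": {"commands": [[[0,0,0],[0,0,0],0],[[0,0,0],[0,0,0],0],[[0,0,0],[0,0,0],0],[[0,0,-0.02],[0,0,0],0],[[0,0,-0.04],[0,0,0],0],[[0,0,-0.075],[0,0,0],0],[[0,0,-0.11],[0,0,0],0],[[0,0,-0.115],[0,0,0],0],[[0,0,-0.115],[0,0,0],0],[[0,0,-0.115],[0,0,0],0]]}}

```text
time: 29.53
tcp_pos: [656.1, -230.4, 172.2]
eef_rot: [-3.141, -0.0, -0.047]
contact_force: [0.1, -0.3, -0.9]
finger_gap: 8.6
```

```bash
python3 -c "
from h import *
go(*cw(88.5,0),170,10.55);save('w16',r.snapshot('wrist'))"
```

```text
t29.5 at [ 656.1 -230.4  172.2] [-3.141 -0.    -0.047] F [ 0.1 -0.3 -0.9] gap 8.6
-> shift [-0.0385, -0.4598, 0.0025] turn [-0.0006, -0.0003, -0.2313] rows 11.1
```

View pics/w16.png

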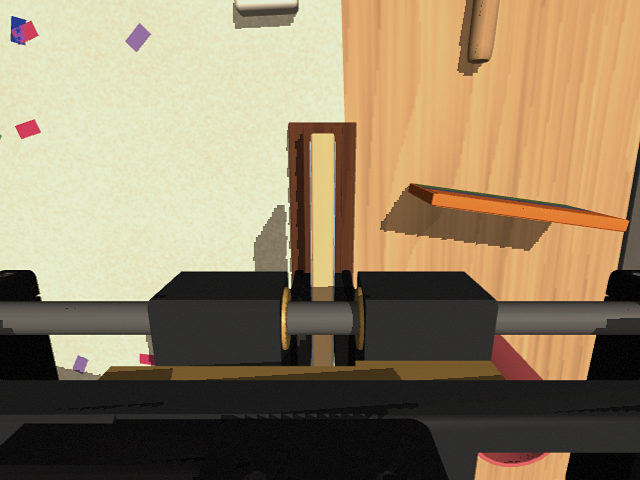

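Request:
{"fn": "carry_out", "kwargs": {"commands": [[[-0.0385,-0.46,0],[0,0,-0.231],0],[[-0.0385,-0.46,0],[0,0,-0.231],0],[[-0.0385,-0.46,0],[0,0,-0.231],0],[[-0.0385,-0.46,0],[0,0,-0.231],0],[[-0.0385,-0.46,0],[0,0,-0.231],0],[[-0.0385,-0.46,0],[0,0,-0.231],0],[[-0.0385,-0.46,0],[0,0,-0.231],0],[[-0.0385,-0.46,0],[0,0,-0.231],0],[[-0.0385,-0.46,0],[0,0,-0.231],0],[[-0.0385,-0.46,0],[0,0,-0.231],0]]}}

```text
time: 30.42
tcp_pos: [638.7, 187.5, 169.4]
eef_rot: [-3.141, 0.006, 0.184]
contact_force: [0.6, 0.6, -1.2]
finger_gap: 8.8
```

```bash
python3 -c "
from h import *
go(*cw(88.5,0),125,10.55)"
```

```text
t30.4 at [638.7 187.5 169.4] [-3.141  0.006  0.184] F [ 0.6  0.6 -1.2] gap 8.8
-> shift [0.0088, -0.0423, 0.0444] turn [-0.0009, 0.0056, 0.0] rows 1.5
```

Request:
{"fn": "carry_out", "kwargs": {"commands": [[[0.009,-0.042,0],[0,0.006,0],0],[[0.009,-0.042,0.01],[0,0.006,0],0],[[0.009,-0.042,0.03],[0,0.006,0],0],[[0.009,-0.042,0.05],[0,0.006,0],0],[[0.009,-0.042,0.05],[0,0.006,0],0],[[0.009,-0.042,0.05],[0,0.006,0],0],[[0.009,-0.042,0.05],[0,0.006,0],0]]}}

```text
time: 31.0
tcp_pos: [639.8, 229.9, 119.2]
eef_rot: [-3.141, 0.0, 0.184]
contact_force: [-0.0, 0.4, -0.5]
finger_gap: 8.4
```

```bash
python3 -c "
from h import *
for i in range(4):
  go(*cw(88.5,0),53,10.55)
  if i==0: s=r.read_state();im=r.snapshot('wrist');save('w17',im)
  else: r.snapshot('top')
"
```

```text
t31.0 at [639.8 229.9 119.2] [-3.141  0.     0.184] F [-0.   0.4 -0.5] gap 8.4
-> shift [-0.0002, -0.0008, 0.0662] turn [-0.0004, 0.0, -0.0006] rows 1.6
t31.1 at [640.3 230.  120. ] [-3.141e+00 -1.000e-03  1.830e-01] F [ 0.1  0.5 -0.8] gap 9.0
-> shift [-0.0008, -0.0008, 0.067] turn [-0.0009, -0.0015, -0.0007] rows 1.6
t31.1 at [640.4 230.1 120.4] [-3.14e+00 -2.00e-03  1.84e-01] F [ 0.5 -0.  -1.5] gap 8.6
-> shift [-0.0011, -0.0007, 0.0674] turn [-0.0012, -0.0022, -0.0006] rows 1.6
t31.1 at [640.5 230.2 120.6] [-3.14e+00 -2.00e-03  1.84e-01] F [ 0.2  0.1 -0.2] gap 8.5
-> shift [-0.0011, -0.0006, 0.0676] turn [-0.0014, -0.0024, -0.0006] rows 1.6
```

View pics/w17.png

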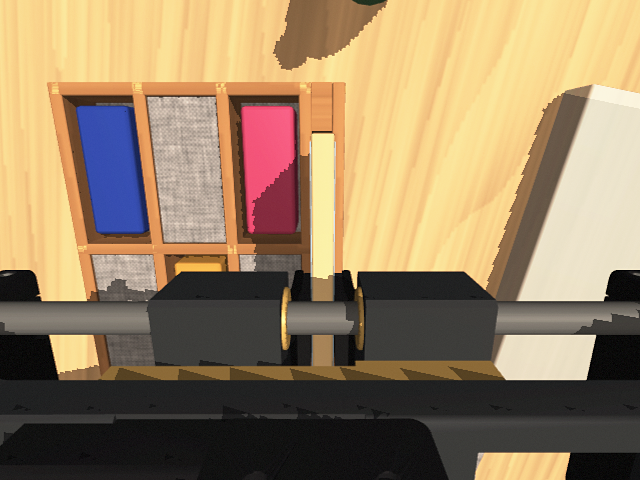

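```bash
python3 -c "
from h import *
s={'tcp_pos':[640.2,230.1,119.8],'eef_rot':[-3.141,-.001,.184]};W=cam('wrist',s)
for x in (82,95,103):
  print(x,proj(W,[[*cw(x,79),45],[*cw(x,30),45]]).round(1).tolist())
print(proj(W,[[*cw(82-4+8,75),145],[*cw(93,75),145]]).round(1).tolist())
im=cv2.imread('pics/w17.png')[70:270,270:370];cv2.imwrite('pics/w17c.png',cv2.resize(im,None,fx=3,fy=3,interpolation=cv2.INTER_NEAREST))
"
```

```text
82 [[310.3, 130.7], [311.0, 206.3]]
95 [[330.6, 130.7], [330.2, 206.3]]
103 [[343.1, 130.7], [342.0, 206.3]]
[[312.6, 131.4], [331.5, 131.4]]
```

View pics/w17c.png

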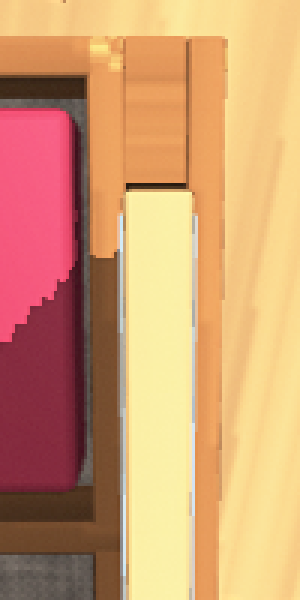

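The slot appears at columns 312–333 and the board at 312–334, so they are centred. Inserting now.

Request:
{"fn": "carry_out", "kwargs": {"commands": [[[0,0,0.01],[0,0,0],0],[[0,0,0.018],[0,0,0],0],[[0,0,0.023],[0,0,0],0],[[0,0,0.028],[0,0,0],0],[[0,0,0.032],[0,0,0],0],[[0,0,0.036],[0,0,0],0],[[0,0,0.036],[0,0,0],0]]}}

```text
time: 31.78
tcp_pos: [639.8, 230.2, 83.4]
eef_rot: [-3.141, -0.001, 0.184]
contact_force: [0.5, 0.1, -1.7]
finger_gap: 9.0
```

In the slot with no contact force. I'll continue down.

Request:
{"fn": "carry_out", "kwargs": {"commands": [[[0,0,0.008],[0,0,0],0],[[0,0,0.014],[0,0,0],0],[[0,0,0.019],[0,0,0],0],[[0,0,0.023],[0,0,0],0],[[0,0,0.026],[0,0,0],0],[[0,0,0.028],[0,0,0],0],[[0,0,0.028],[0,0,0],0]]}}

```text
time: 32.37
tcp_pos: [640.0, 230.2, 55.3]
eef_rot: [-3.141, -0.001, 0.184]
contact_force: [0.7, 0.3, -0.8]
finger_gap: 9.2
```

Request:
{"fn": "carry_out", "kwargs": {"commands": [[[0,0,0],[0,0,0],35],[[0,0,0],[0,0,0],35],[[0,0,0],[0,0,0],35],[[0,0,-0.03],[0,0,0],35],[[0,0,-0.07],[0,0,0],35],[[0,0,-0.1],[0,0,0],35],[[0,0.09,-0.12],[0,0,0],46],[[0,0.09,-0.12],[0,0,0],46],[[0,0.09,-0.12],[0,0,0],46],[[0,0.09,-0.12],[0,0,0],46]]}}

```text
time: 33.2
tcp_pos: [658.0, 135.1, 177.5]
eef_rot: [3.14, -0.004, 0.175]
contact_force: [0.8, -0.4, -0.5]
finger_gap: 39.6
```

```bash
python3 -c "
from h import *
go(*cw(90,-100),130,-79);s=r.read_state();im=r.snapshot('wrist');save('w18',im);save('sc18',r.snapshot('scene'))
W=cam('wrist',s);
for z in (80,):
  print(proj(W,[[*cw(88.5-4.5,75),z],[*cw(88.5+4.5,75),z],[*cw(88.5+4.5,-75),z],[*cw(88.5-4.5,-75),z]]).round(0).tolist())
im=cv2.imread('pics/sc18.png')[160:250,265:385];cv2.imwrite('pics/sc18c.png',cv2.resize(im,None,fx=6,fy=6,interpolation=cv2.INTER_CUBIC))
"
```

```text
t33.2 at [658.  135.1 177.5] [ 3.14  -0.004  0.175] F [ 0.8 -0.4 -0.5] gap 39.6
-> shift [0.0005, 0.0026, 0.0475] turn [-0.002, -0.0046, 1.5539] rows 12.4
[[310.0, -20.0], [324.0, -21.0], [326.0, 212.0], [314.0, 212.0]]
```

View pics/w18.png

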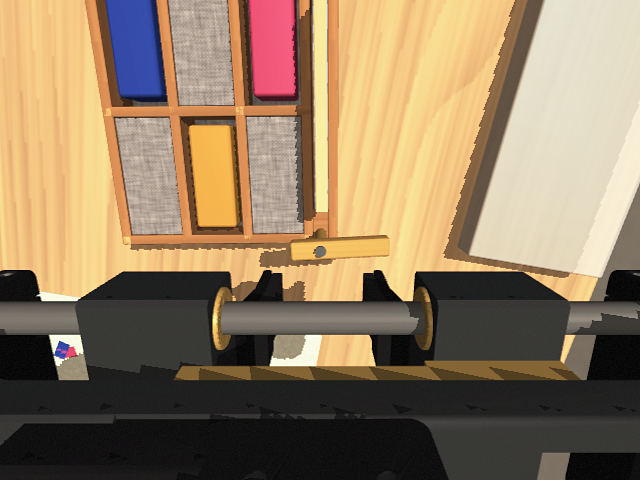

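View pics/sc18c.png

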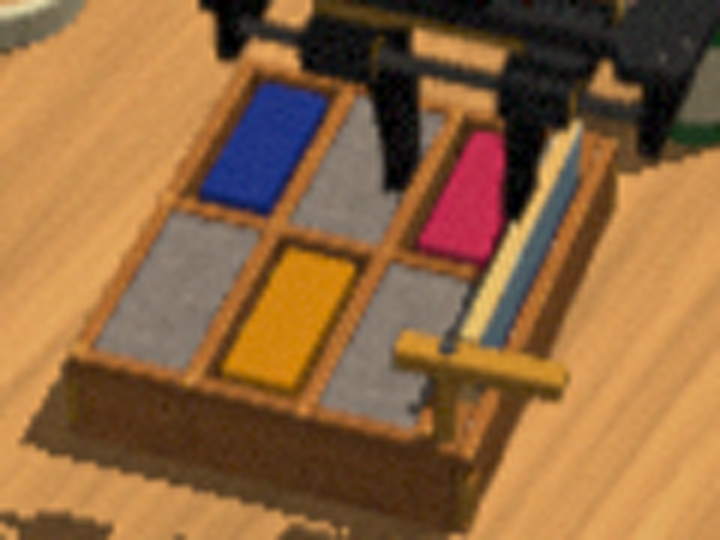

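Request:
{"fn": "carry_out", "kwargs": {"commands": [[[0,0.002,0],[-0.002,-0.005,0.76],36],[[0,0.002,0],[-0.002,-0.005,0.76],36],[[0,0.002,0],[-0.002,-0.005,0.76],36],[[0,0.002,0],[-0.002,-0.005,0.76],36],[[0,0.002,0],[-0.002,-0.005,0.76],36],[[0,0.002,0],[-0.002,-0.005,0.76],36],[[0,0.002,0],[-0.002,-0.005,0.76],36]]}}

```text
time: 33.88
tcp_pos: [656.2, 141.8, 174.5]
eef_rot: [3.139, 0.005, -0.577]
contact_force: [0.5, 0.2, 0.9]
finger_gap: 31.4
```

Request:
{"fn": "carry_out", "kwargs": {"commands": [[[0,0,0.01],[0,0,0.76],36],[[0,0,0.02],[0,0,0.76],36],[[0,0,0.03],[0,0,0.76],36],[[0,0,0.04],[0,0,0.76],36],[[0,0,0.04],[0,0,0.76],36],[[0,0,0.04],[0,0,0.76],36],[[0,0,0.04],[0,0,0.76],36],[[0,0,0.04],[0,0,0.76],36],[[0,0,0.04],[0,0,0.76],36]]}}

```text
time: 34.63
tcp_pos: [655.8, 142.7, 134.3]
eef_rot: [3.136, 0.003, -1.332]
contact_force: [0.3, -0.1, 0.5]
finger_gap: 31.1
```

```bash
python3 -c "
from h import *
go(*cw(89.5,-100),87,-76.8);s=r.read_state();im=r.snapshot('wrist');save('w19',im)
"
```

```text
t34.6 at [655.8 142.7 134.3] [ 3.136e+00  3.000e-03 -1.332e+00] F [ 0.3 -0.1  0.5] gap 31.1
-> shift [0.0106, -0.0007, 0.0472] turn [0.0056, 0.0025, 0.0083] rows 1.2
```

View pics/w19.png

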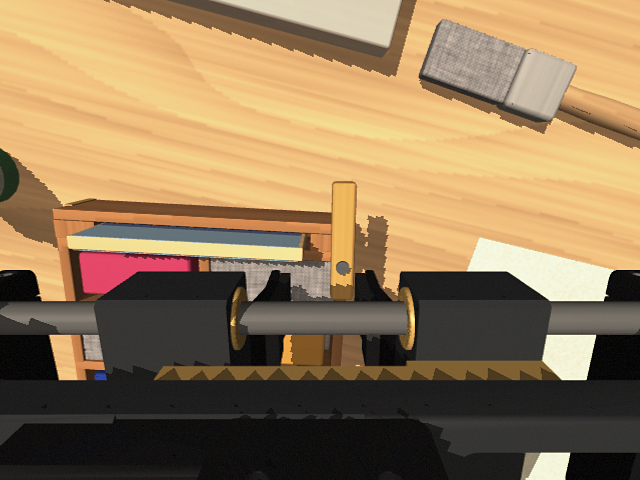

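The bar is at column 343 and the finger midline at 322, so I shift 11 mm and then descend.

Request:
{"fn": "carry_out", "kwargs": {"commands": [[[0.011,0,0],[0.005,0.002,0.008],36],[[0.011,0,0],[0.005,0.002,0.008],36],[[0.011,0,0.01],[0.005,0.002,0.008],36],[[0.011,0,0.02],[0.005,0.002,0.008],36],[[0.011,0,0.02],[0.005,0.002,0.008],36],[[0.011,0,0.02],[0.005,0.002,0.008],36]]}}

```text
time: 35.18
tcp_pos: [657.5, 132.0, 113.0]
eef_rot: [3.139, 0.001, -1.341]
contact_force: [0.6, -0.8, 0.5]
finger_gap: 31.4
```

```bash
python3 -c "
from h import *
go(*cw(89.5,-100),87,-76.8);s=r.read_state();im=r.snapshot('wrist');save('w20',im)
"
```

```text
t35.2 at [657.5 132.  113. ] [ 3.139e+00  1.000e-03 -1.341e+00] F [ 0.6 -0.8  0.5] gap 31.4
-> shift [-0.0002, -0.0014, 0.026] turn [0.0028, 0.0009, -0.0004] rows 0.6
```

View pics/w20.png

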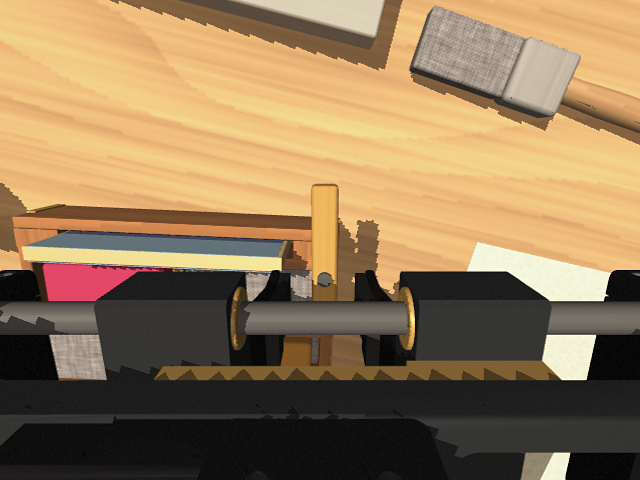

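Request:
{"fn": "carry_out", "kwargs": {"commands": [[[0,-0.001,0.015],[0.002,0,0],36],[[0,-0.001,0.026],[0.002,0,0],36],[[0,-0.001,0.026],[0.002,0,0],36],[[0,-0.001,0.026],[0.002,0,0],36],[[0,-0.001,0.026],[0.002,0,0],0],[[0,-0.001,0.026],[0.002,0,0],0],[[0,-0.001,0.026],[0.002,0,0],0],[[0,-0.001,0.026],[0.002,0,0],0],[[0,-0.001,0.026],[0.002,0,0],0]], "squeeze": 15}}

```text
time: 35.98
tcp_pos: [659.5, 131.5, 88.2]
eef_rot: [-3.14, -0.0, -1.341]
contact_force: [0.9, -1.1, 0.9]
finger_gap: 13.6
```

Request:
{"fn": "carry_out", "kwargs": {"commands": [[[0,0,0],[0,0,-0.12],0],[[0,0,0],[0,0,-0.24],0],[[0,0,0],[0,0,-0.36],0],[[0,0,0],[0,0,-0.48],0],[[0,0,0],[0,0,-0.6],0],[[0,0,0],[0,0,-0.72],0],[[0,0,0],[0,0,-0.84],0],[[0,0,0],[0,0,-0.96],0],[[0,0,0],[0,0,-1.04],0],[[0,0,0],[0,0,-1.04],0]]}}

```text
time: 36.82
tcp_pos: [658.2, 132.8, 88.2]
eef_rot: [-3.139, 0.002, -0.3]
contact_force: [-3.3, 2.0, 1.4]
finger_gap: 14.0
```

Request:
{"fn": "carry_out", "kwargs": {"commands": [[[0,0,0],[0,0,-0.12],0],[[0,0,0],[0,0,-0.24],0],[[0,0,0],[0,0,-0.36],0],[[0,0,0],[0,0,-0.45],0],[[0,0,0],[0,0,-0.46],0],[[0,0,0],[0,0,-0.46],0]]}}

```text
time: 37.32
tcp_pos: [657.3, 132.9, 88.2]
eef_rot: [-3.138, 0.003, 0.157]
contact_force: [-3.8, 0.1, 2.8]
finger_gap: 13.5
```

Release, lift and back away to look.

Request:
{"fn": "carry_out", "kwargs": {"commands": [[[0,0,0],[0,0,0],36],[[0,0,0],[0,0,0],36],[[0,0,0],[0,0,0],36],[[0,0,-0.04],[0,0,0],36],[[0,0,-0.08],[0,0,0],36],[[0,0.04,-0.12],[0,0,0],36],[[0,0.08,-0.14],[0,0,0],36],[[0,0.08,-0.14],[0,0,0],36],[[0,0.08,-0.14],[0,0,0],36],[[0,0.08,-0.14],[0,0,0],36]]}}

```text
time: 38.15
tcp_pos: [670.7, 52.0, 228.3]
eef_rot: [-3.138, 0.001, 0.154]
contact_force: [-0.1, 0.5, -0.7]
finger_gap: 31.5
```

```bash
python3 -c "
from h import *
s=r.read_state();print(s['tcp_pos'],s['eef_rot'],s['time']);im=r.snapshot('wrist');save('w21',im);save('sc21',r.snapshot('scene'))
im=cv2.imread('pics/sc21.png')[150:250,265:395];cv2.imwrite('pics/sc21c.png',cv2.resize(im,None,fx=6,fy=6,interpolation=cv2.INTER_CUBIC))
W=cam('wrist',s)
print('closed pred',proj(W,[[*cw(89.3,-100),96],[*cw(89.3,-50),96],[*cw(89.3,-75),80]]).round(0).tolist())
"
```

```text
[670.7189222   52.00212287 228.31431816] [-3.13805666e+00  1.14656940e-03  1.53779355e-01] 38.15
closed pred [[322.0, 132.0], [320.0, 63.0], [321.0, 101.0]]
```

View pics/w21.png

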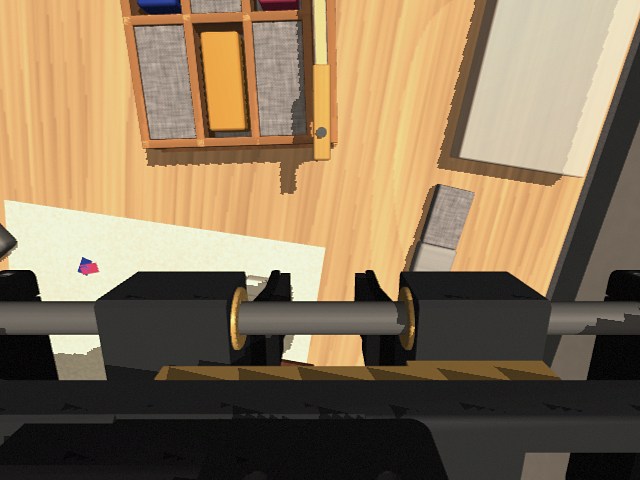

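View pics/sc21c.png

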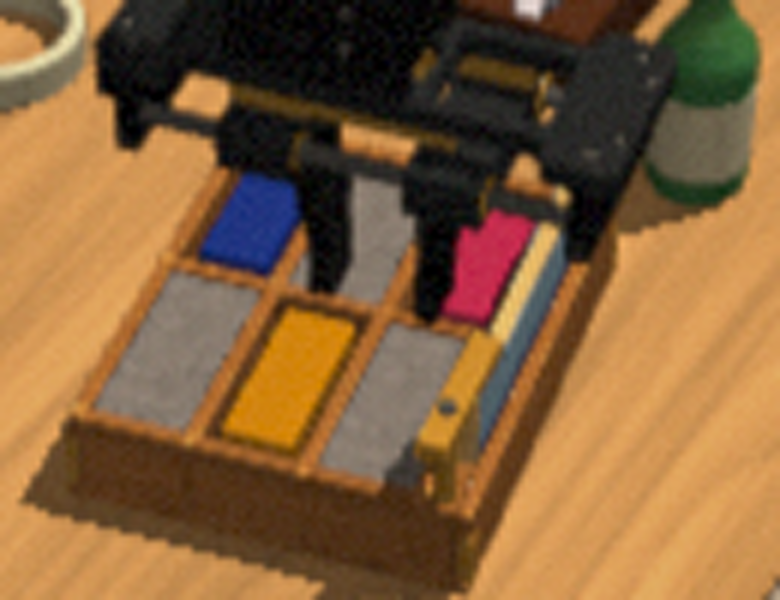

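Request:
{"fn": "carry_out", "kwargs": {"commands": [[[-0.09,0,-0.02],[0,0,0],36],[[-0.09,-0.03,-0.02],[0,0,0],36],[[-0.09,-0.03,-0.02],[0,0,0],36],[[-0.09,-0.03,-0.02],[0,0,0],36],[[-0.09,-0.03,-0.02],[0,0,0],36],[[-0.09,-0.03,-0.02],[0,0,0],36]]}}

```text
time: 38.75
tcp_pos: [576.5, 71.5, 246.4]
eef_rot: [-3.137, 0.005, 0.16]
contact_force: [0.0, 0.2, -0.7]
finger_gap: 31.6
```

```bash
sed -i 's/(9,190,190)/(9,190,110)/' chk.py; python3 chk.py w22; python3 -c "
from h import *
W=cam('wrist')
print('board pred z80',proj(W,[[*cw(84.5,75),80],[*cw(93.5,75),80],[*cw(93.5,-75),80]]).round(0).tolist())
print('keeper',proj(W,[[*cw(89.3,-100),96],[*cw(89.3,-50),96]]).round(0).tolist())
t=r.snapshot('top');cv2.imwrite('pics/top22.png',t[:,:,::-1])"
```

```text
t 38.75 [576.5  71.5 246.4] [-3.137  0.005  0.16 ]
rose [379.  25.] [599.2 254.9  41.9  33.4  99.1] 1777.5
blue [267.  28.] [497.5 236.   47.8  34.3 100.4] 1956.0
board pred z80 [[426.0, -53.0], [437.0, -53.0], [428.0, 143.0]]
keeper [[427.0, 173.0], [430.0, 112.0]]
```

View pics/w22.png

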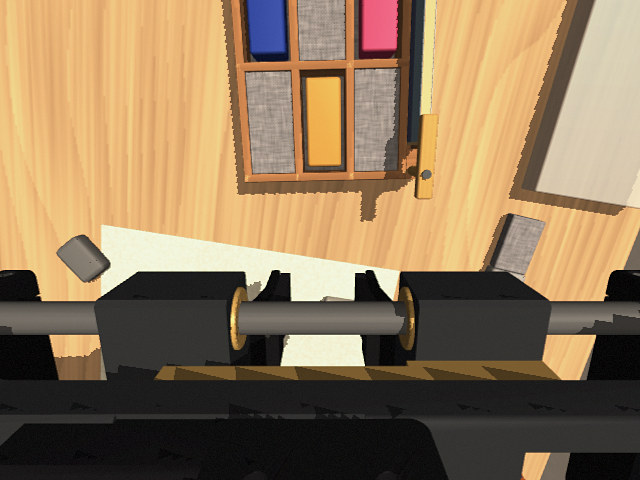

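View pics/top22.png

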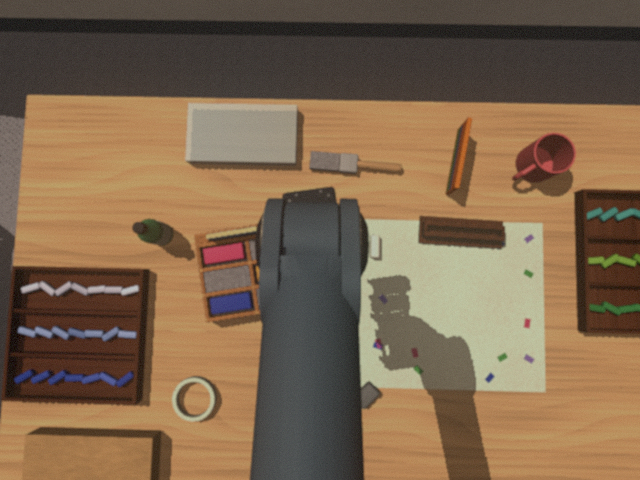

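Everything is in place: keeper at (426,174)–(430,113) against a closed prediction of (427,173)–(430,112), bottle unmoved, no stick left on the table.

```bash
python3 -c "
from h import *
print(r.sign_off())"
```

```text
the job is handed in; nothing more can be done
None
```

I packed the crate and handed it in at about 39 s of the 210 s; sign-off gave no verdict.

- **Covers:** Pressing with bare fingers before any stick came near showed covers 1 and 4 full (39 N and 16 N). Covers 2 and 6 were empty; cover 6 went down about 15 mm at 0.7 N. I left covers 3 and 5 unpressed, since only two compartments are full.
- **Sticks:** Blue is in compartment 2, rose in 6 and ochre in 3; each cover gave with no measurable force. The green stick was not in the scene. Blue and rose measured about 82 × 33 mm when taken at rim height, so they sit flush. I checked ochre only by eye in the last pictures.
- **Board and keeper:** I turned the keeper open, lowered the board into the slot without contact force, and its end appeared within a pixel or two of where a fully seated board should be. I turned the keeper back, and its picture matches the closed position to about 0.02 rad.
- **Bottle:** It stands at the same place in the overhead picture as at the start.

One disagreement: the scene camera put the crate several millimetres away from where the other two cameras did. I therefore worked from the wrist camera, whose measured sizes matched the given ones to about 1 mm. In its close view the slot sat about 1 mm from the crate pose I had measured, so I lowered the board by that view.

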